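# Stack the tape kit on the scale

## Task

Make up a tape kit on the bench scale: lay the widest roll of tape flat in the middle of the weighing plate, then the middle roll flat and centred on it, then the narrowest roll flat and centred on top of that, and last stand the glue bottle down inside the cores so that it rests upright on the plate. Don't tip the bottle over, and leave the carton, stamp, tape measure and stretch film where they are.

Things in the scene. Friction and masses are not known exactly. Their poses are not given: they have to be found in the camera images.
- roll_wide: Roll of brown parcel tape on a cardboard core, lying flat on the bench, open right through. Tape width (= height as it lies) 48 mm, outer diameter 110 mm, core bore 76 mm, so its ring wall is 17 mm thick and can be pinched from above with one finger in the bore; about 260 g. Round, so its yaw means nothing. Origin: centre of its underside, z up the axis. The widest (tallest lying) and largest of the three rolls.
- roll_mid: Roll of brown parcel tape on a cardboard core, lying flat on the bench, open right through. Tape width (= height as it lies) 36 mm, outer diameter 102 mm, core bore 76 mm, so its ring wall is 13 mm thick and can be pinched from above with one finger in the bore; about 160 g. Round, so its yaw means nothing. Origin: centre of its underside, z up the axis. The middle one of the three rolls.
- roll_narrow: Roll of brown parcel tape on a cardboard core, lying flat on the bench, open right through. Tape width (= height as it lies) 24 mm, outer diameter 94 mm, core bore 76 mm, so its ring wall is 9 mm thick and can be pinched from above with one finger in the bore; about 80 g. Round, so its yaw means nothing. Origin: centre of its underside, z up the axis. The narrowest (flattest lying) and smallest of the three rolls.
- bottle: White plastic glue bottle, standing upright, round: body 46 mm diameter up to 105 mm (paper label to 47 mm), tapering shoulder to 120 mm, then a grey cylindrical cap 30 mm in diameter from 120 to 162 mm, the top; about 170 g. Rigid cap, good to grip. It passes through the 76 mm cores of the rolls. Origin: centre of its underside, z up.
- plate (a point): Centre of the top face of the square steel weighing plate (150 x 150 mm) of the grey bench scale, 36 mm above the bench; z up, x and y along the plate's sides. The scale does not move or give. Its lower grey housing (30 mm high) reaches 115 mm from this point towards -x of this frame (display strip), 80 mm towards +x and 85 mm to each side. The scale is found on the left or the right of the bench.
- carton: Bystander: closed brown carton 170 x 170 mm, 60 mm high, 1.6 kg, tape along its top. Origin: centre of its underside, x and y along its sides, z up.
- stamp: Bystander: office stamp, black housing on a cream foot, 45 (x) x 62 (y) mm, 73 mm high. Origin: centre of its underside, z up.
- tape_measure: Bystander: red and black pocket tape measure standing on edge, 66 (x, plus a 11 mm steel end hook towards +x) x 38 (y) mm, 53 mm high. Origin: centre of its underside, z up.
- film: Bystander: upright roll of pale stretch film, 90 mm diameter, on a cardboard core 200 mm high that shows 15 mm at each end, with a black handle 40 mm in diameter to 290 mm. Origin: centre of its underside, z up.
Mind the look-alikes: they are no part of the job. Leave any orange or pink look-alike of the roll_mid alone.

How it is judged:
On the way, in this order (a step that is already met when the one before it is completed fails the run):
1. the widest roll lies flat in the middle of the weighing plate (horizontal distance between roll_wide and plate below 0.015 m and z of roll_wide in the frame of plate between -0.005 and 0.005 m and angle between roll_wide's own z axis and vertical below 0.08 rad and linear speed of roll_wide below 0.02 m/s and angular speed of roll_wide below 0.2 rad/s), for 0.2 s.
2. the middle roll lies flat and centred on the widest (horizontal distance between roll_wide and plate below 0.015 m and z of roll_wide in the frame of plate between -0.005 and 0.005 m and angle between each of roll_wide, roll_mid's own z axis and vertical below 0.08 rad and horizontal distance between roll_mid and roll_wide below 0.012 m and z of roll_mid in the frame of plate between 0.043 and 0.053 m and linear speed of roll_mid below 0.02 m/s and angular speed of roll_mid below 0.2 rad/s), for 0.2 s.
3. the narrowest roll lies flat and centred on the middle one (horizontal distance between roll_wide and plate below 0.015 m and z of roll_wide in the frame of plate between -0.005 and 0.005 m and angle between each of roll_wide, roll_mid, roll_narrow's own z axis and vertical below 0.08 rad and horizontal distance between roll_mid and roll_wide below 0.012 m and z of roll_mid in the frame of plate between 0.043 and 0.053 m and horizontal distance between roll_narrow and roll_mid below 0.012 m and z of roll_narrow in the frame of plate between 0.079 and 0.089 m and linear speed of roll_narrow below 0.02 m/s and angular speed of roll_narrow below 0.2 rad/s), for 0.2 s.
4. the bottle stands in the cores on the plate (horizontal distance between roll_wide and plate below 0.015 m and z of roll_wide in the frame of plate between -0.005 and 0.005 m and angle between each of roll_wide, roll_mid, roll_narrow, bottle's own z axis and vertical below 0.08 rad and horizontal distance between roll_mid and roll_wide below 0.012 m and z of roll_mid in the frame of plate between 0.043 and 0.053 m and horizontal distance between roll_narrow and roll_mid below 0.012 m and z of roll_narrow in the frame of plate between 0.079 and 0.089 m and horizontal distance between bottle and roll_wide below 0.03 m and z of bottle in the frame of plate between -0.005 and 0.005 m and linear speed of bottle below 0.02 m/s and angular speed of bottle below 0.2 rad/s), for 0.2 s.
At the end, for the whole second after the job is handed in: Widest roll flat on the plate within 15 mm of its centre; middle roll flat on it and narrowest on that, each within 12 mm of the axis below; bottle upright in the cores on the plate, within 30 mm of the widest roll's axis. Heights within 5 mm, tilts under 0.08 rad, all at rest (all of step 4 and linear speed of each of roll_wide, roll_mid, roll_narrow below 0.02 m/s and angular speed of each of roll_wide, roll_mid, roll_narrow below 0.2 rad/s); the robot touches nothing.
It fails at once if the bottle is tipped by more than 0.7 rad (angle between bottle's own z axis and vertical above 0.7 rad).
It fails at once if the carton is moved by more than 25 mm (distance of carton from where it was at the start of the episode above 0.025 m).
It fails at once if the stamp is moved by more than 25 mm (distance of stamp from where it was at the start of the episode above 0.025 m).
It fails at once if the tape measure is moved by more than 25 mm (distance of tape_measure from where it was at the start of the episode above 0.025 m).
It fails at once if the stretch film is moved by more than 25 mm (distance of film from where it was at the start of the episode above 0.025 m).
It also fails if it takes over 120 s, if anything falls off the work surface, if the arm or the gripper's body presses on something with over 40 N, if the wrist force passes 120 N, or if a joint passes its speed limit or range.

## Robot

A 6-joint arm with a two-finger parallel gripper is mounted at the origin on the work surface. World frame = base frame: x ahead of the robot, y to its left, z up, the work surface at z = 0. Lengths are in m, angles in rad, forces in N, time in s.
With the tool pointing down it reaches from about 0.325 to 1 m from the base axis. Payload 5.1 kg.
Tool frame: the origin (TCP) lies between the finger pads; the fingertips stand 22 mm ahead of it and the grasp point (between the pads) lies 3 mm ahead of it (env.tips_ahead is the distance from the TCP to the fingertips, in m); x points along the fingers, y is the direction in which the jaws open and shut, and the axes are right-handed (so a half turn about x gives the same grasp; the last joint's range is limited). The gripper opens to 85 mm and grips with 20 to 120 N. Pads are 22 mm wide; open, the fingers measure 114 mm over their backs; the gripper's body (76 mm by 85 mm) begins 54 mm behind the grasp point. The pads swing forward as they close: fully open they stand 13 mm farther back than shut.
Start: joints at [1.174, 0.124, 1.65, -0, 1.367, -0.083], TCP at [0.201, 0.618, 0.23] pointing down, gripper open.
Joint ranges: [-2.61, 2.61], [-1.02, 2.33], [0.03, 2.71], [-1.35, 4.49], [0.32, 2.68], [-2.91, 2.91]. Speed limits (rad/s): [2.57, 2.57, 3.14, 3.14, 3.14, 3.14].

## Interface

Orientations are given as a unit quaternion [w, x, y, z].
In Python, from workcell import get_obs, get_image, camera_info, order, env gives the robot as it stands.
- The arm moves only by the shell command python3 -m handwheel 'ROWS' [FORCE]. ROWS is JSON, a list of rows, each a list of 7 numbers: the shift along the tool's x, y, z in mm, then the turn, a rotation vector about the tool's x, y, z in rad, then the opening in per cent of the stroke, from 0 (shut) to 100 (fully open). In form: [[x, y, z, rx, ry, rz, grip], ...]. A call has 1 to 10 rows; each row shifts and turns the commanded pose from where the row before left it, along the tool's axes as they then stand; what a row does not reach is not made up. A row lasts 1/8 s, in which the tool goes at most 62.5 mm and 10.7 degrees, less where a joint would pass 70% of its speed; a pose out of reach is approached as far as the arm can. A call with a gripper value outside its range is refused whole. The fingers move at their own pace and stop on an object; FORCE is the grip in N (left out, the last holds). Time passes only in rows, so rows that do not move let the fingers close. It gives the time, the measured TCP pose, the force and the opening at its end, in the units of the state.
- get_obs(): the state, without advancing time (a new reading comes with each control period).
- get_image(name): name is "scene" or "top"; returns the picture (400x640x3 uint8, red, green, blue); there is no depth.
- camera_info(name): a dict with "fx", "fy", "cx", "cy" (pixels), "rvec" (rotation vector, rad) and "tvec" (3), from world to camera coordinates, as OpenCV has them. Camera axes: x right, y down, z forward; pixel columns grow to the right and rows downward; lengths in m; the calibration is good to about 2 mm. A picture is of the moment at which its call begins. camera_info takes no time and is no camera call.
- order.job_done(): hands the job in, once; it reports no verdict.
The state is a dict: "clock": time; "joint_pos": joint angles; "joint_velocities": joint speeds; "joint_efforts": joint torques, N m; "tcp_pos": TCP position; "tcp_rot": TCP orientation; "wrist_force": force on the tool from outside, world axes, zero at the start; "wrist_torque": the same for the moment, N m; "gripper_width": finger opening in m.
Only numpy, scipy, OpenCV 4.12 (cv2) and the standard library are available. Lean on these libraries where they do the work, as an engineer would, in place of code of your own. Each camera call takes 0.05 s, during which the arm holds its last target.

## Working session

There is one attempt and no reset: what is moved stays moved. The work goes in short steps, Python scripts to look and compute and a shell command to move; the robot and the scene stay as the last step left them, time stands still between calls to the robot, and variables do not carry over. Pictures are saved under pics/ and viewed, and the job is handed in when it is done.

```bash
mkdir -p pics; ls; python3 - <<'E'
from workcell import get_obs,get_image,camera_info,env
import cv2
for n in("scene","top"):
    cv2.imwrite(f"pics/{n}0.png",get_image(n)[:,:,::-1]); print(n,camera_info(n))
print(get_obs(),env.tips_ahead)
E
```

```text
pics
scene {'fx': 457.84317504263475, 'fy': 457.84317504263475, 'cx': 322.194762893658, 'cy': 206.34770549676026, 'rvec': array([ 0.76241409,  2.64289869, -0.99276514]), 'tvec': array([ 0.32717971, -0.20250695,  1.53959544])}
top {'fx': 472.2544333780058, 'fy': 472.2544333780058, 'cx': 310.46979788381253, 'cy': 209.22902058838537, 'rvec': array([ 2.15945297, -2.11297127,  0.21967447]), 'tvec': array([0.06368223, 0.4697629 , 1.18253695])}
{'clock': 0.1, 'joint_pos': array([ 1.17446758e+00,  1.24418033e-01,  1.65158444e+00,  7.71527619e-06,
        1.36753250e+00, -8.25688363e-02]), 'joint_velocities': array([-0.00041054, -0.00162902, -0.00428672,  0.00137363, -0.00281846,
        0.00111943]), 'joint_efforts': array([ 8.57739851e-04, -4.24934399e+01, -3.66649783e+01,  5.93813297e-05,
        3.94816714e-03, -5.70681806e-06]), 'tcp_pos': array([0.20039441, 0.61772448, 0.22866233]), 'tcp_rot': array([ 0.69825732,  0.10981042,  0.69858824, -0.11114339]), 'wrist_force': array([ 0.09219199, -0.0009608 ,  0.1111551 ]), 'wrist_torque': array([-0.00693092,  0.00606987,  0.02765284]), 'gripper_width': 0.08545209247380156} 0.022
```

View pics/scene0.png

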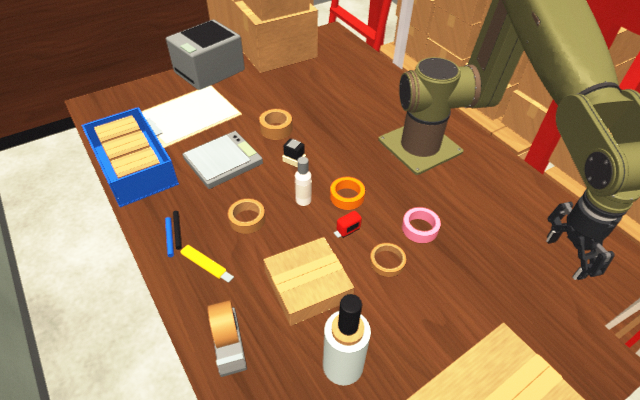

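View pics/top0.png

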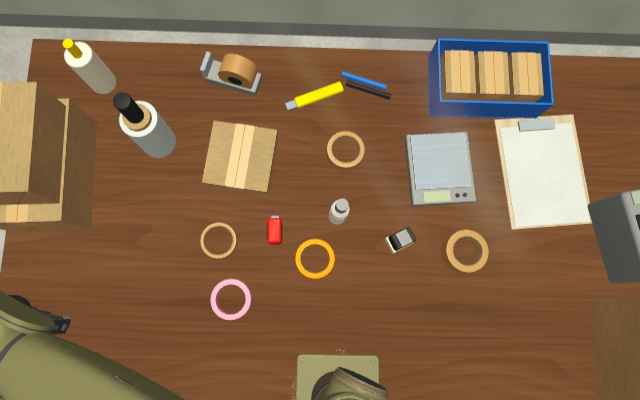

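```bash
cat > h.py <<'E'
import numpy as np,cv2
from workcell import get_obs,get_image,camera_info,env
def cam(n):
    c=camera_info(n);K=np.array([[c['fx'],0,c['cx']],[0,c['fy'],c['cy']],[0,0,1.]])
    return K,cv2.Rodrigues(np.array(c['rvec'],float))[0],np.array(c['tvec'],float)
def ray(n,uv,z):
    K,R,t=cam(n);uv=np.atleast_2d(np.array(uv,float))
    d=(np.linalg.inv(K)@np.c_[uv,np.ones(len(uv))].T).T@R
    o=-R.T@t
    return o+d*((z-o[2])/d[:,2])[:,None]
def proj(n,P):
    K,R,t=cam(n);p=(R@np.atleast_2d(np.array(P,float)).T).T+t;p=p@K.T
    return p[:,:2]/p[:,2:]
def fitc(P):
    A=np.c_[2*P[:,:2],np.ones(len(P))];s=np.linalg.lstsq(A,(P[:,:2]**2).sum(1),rcond=None)[0]
    return s[:2],np.sqrt(s[2]+s[0]**2+s[1]**2)
E
python3 - <<'E'
from h import *
im=cv2.imread("pics/top0.png")
T=[cv2.resize(im[v-35:v+35,u-45:u+45],None,fx=4,fy=4,interpolation=cv2.INTER_CUBIC) for u,v in((345,149),(218,240),(467,251),(340,210))]
cv2.imwrite("pics/z0.png",np.vstack([np.hstack(T[:2]),np.hstack(T[2:])]))
print(-cam("top")[1].T@cam("top")[2],-cam("scene")[1].T@cam("scene")[2])
for u,v in((345,149),(218,240),(467,251)): print(ray("top",(u,v),.03), )
for u,v in((246,210),(388,257),(276,120)): print(ray("scene",(u,v),.04), )
E
```

```text
[0.24626556 0.0994881  1.24602634] [0.92426958 0.79996927 1.01202009]
[[ 0.63722731 -0.01594279  0.03      ]]
[[0.38419423 0.31020762 0.03      ]]
[[ 0.36993499 -0.33526244  0.03      ]]
[[ 0.6336064  -0.01483002  0.04      ]]
[[0.39343644 0.3227217  0.04      ]]
[[ 0.36692021 -0.32605425  0.04      ]]
```

View pics/z0.png

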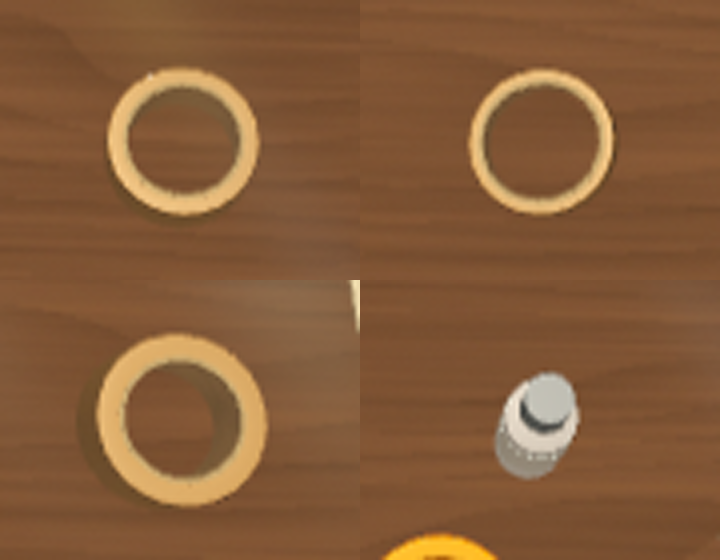

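```bash
python3 - <<'E'
from h import *
im=cv2.imread("pics/top0.png");hsv=cv2.cvtColor(im,cv2.COLOR_BGR2HSV)
m=((hsv[...,2]>165)&(hsv[...,0]<25)&(hsv[...,1]>60)).astype(np.uint8)*255
for nm,(u,v),h in(("wide",(467,251),.048),("mid",(345,149),.036),("nar",(218,240),.024)):
    sub=np.zeros_like(m);sub[v-30:v+30,u-30:u+30]=m[v-30:v+30,u-30:u+30]
    cs,hi=cv2.findContours(sub,cv2.RETR_CCOMP,cv2.CHAIN_APPROX_NONE)
    for c in cs:
        if len(c)>60: print(nm,len(c),*fitc(ray("top",c[:,0]+0.0,h)))
# plate/scale zoom and bottle
print(im[168,440],im[190,440],hsv[150,430])
cv2.imwrite("pics/z1.png",cv2.resize(im[120:215,395:485],None,fx=6,fy=6,interpolation=cv2.INTER_CUBIC))
E
```

```text
wide 118 [ 0.37003389 -0.32894822] 0.05365704918086014
wide 84 [ 0.3697088  -0.32945233] 0.038801359281686494
mid 103 [ 0.63639895 -0.01628531] 0.04970575189014394
mid 80 [ 0.6364549  -0.01668401] 0.03882274647926225
nar 100 [0.38557339 0.31188013] 0.04564827658981198
nar 84 [0.38520765 0.31174285] 0.038821474722705085
[204 203 192] [171 191 189] [ 93  15 202]
```

View pics/z1.png

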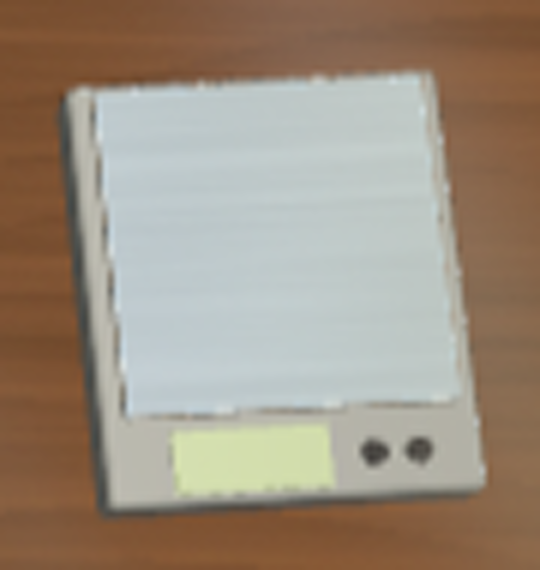

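```bash
python3 - <<'E'
from h import *
im=cv2.imread("pics/top0.png").astype(int)
b=im[...,0]-im[...,2]
m=((b>2)&(im[...,1]>140)).astype(np.uint8)*255
s=np.zeros_like(m);s[120:200,400:480]=m[120:200,400:480]
s=cv2.morphologyEx(s,cv2.MORPH_OPEN,np.ones((3,3)))
cs,_=cv2.findContours(s,cv2.RETR_EXTERNAL,cv2.CHAIN_APPROX_NONE)
c=max(cs,key=cv2.contourArea)
W=ray("top",c[:,0],.036)[:,:2].astype(np.float32)
r=cv2.minAreaRect(W);print(r, W.mean(0)); print(cv2.boxPoints(r))
# bottle
cv2.imwrite("pics/z2.png",np.hstack([cv2.resize(im[190:230,315:365].astype(np.uint8),None,fx=8,fy=8,interpolation=cv2.INTER_CUBIC)]))
s2=cv2.imread("pics/scene0.png");cv2.imwrite("pics/z3.png",cv2.resize(s2[145:215,270:340],None,fx=8,fy=8,interpolation=cv2.INTER_CUBIC))
E
```

```text
((0.610651433467865, -0.2715148627758026), (0.14851157367229462, 0.14873354136943817), 4.515476226806641) [ 0.61026996 -0.2711399 ]
[[ 0.5307714  -0.20322496]
 [ 0.54248095 -0.35149682]
 [ 0.6905315  -0.33980477]
 [ 0.6788219  -0.19153291]]
```

View pics/z2.png

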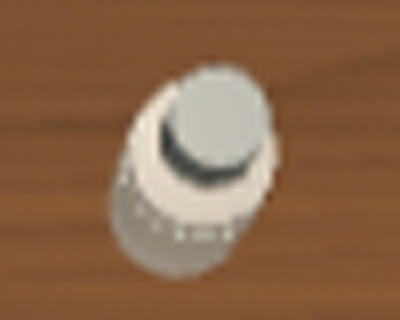

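View pics/z3.png

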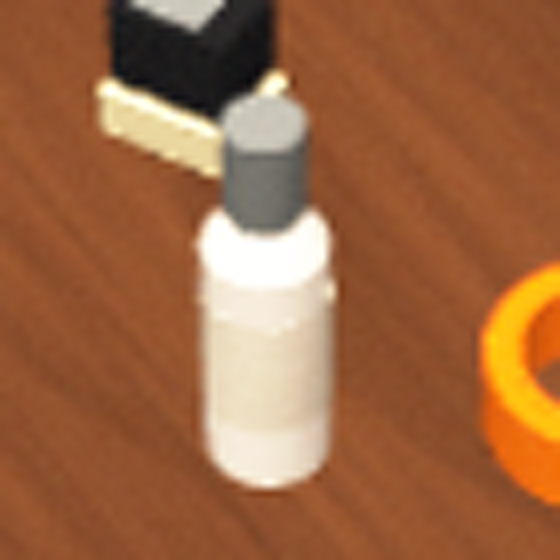

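```bash
cat >> h.py <<'E'
from scipy.spatial.transform import Rotation as Ro
def tool():
    o=get_obs();q=o['tcp_rot'];R=Ro.from_quat([q[1],q[2],q[3],q[0]])
    return o,np.array(o['tcp_pos']),R
def plan(target,yaw):
    """shift (mm, tool axes now) to target; rotvec in tool axes to x-down with y axis at world yaw"""
    o,p,R=tool();x=np.array([0,0,-1.]);y=np.array([np.cos(yaw),np.sin(yaw),0]);
    G=Ro.from_matrix(np.c_[x,y,np.cross(x,y)])
    print("t",round(o['clock'],2),"p",p.round(4),"w",round(o['gripper_width'],4),"F",np.round(o['wrist_force'],1))
    print("R\n",R.as_matrix().round(4))
    print("shift",((R.inv().apply(np.array(target)-p))*1000).round(1),"shift after turn",((G.inv().apply(np.array(target)-p))*1000).round(1),"rot",(R.inv()*G).as_rotvec().round(4))
E
python3 - <<'E'
from h import *
a=ray("top",(342.2,204.2),.162);b=ray("scene",(302.7,160.),.162);print(a,b,ray("top",(337.1,215.4),0.))
print("film",ray("top",(126,105),.28),"stamp",ray("top",(401,238),.073))
print("carton",ray("top",[(213,122),(277,129),(268,191),(203,183)],.06))
print("tape",ray("top",[(274,230)],.05),"orange",ray("top",[(315,258)],.036))
plan([0.37,-0.329,.2],0)
E
```

```text
[[0.4599134  0.00231961 0.162     ]] [[0.45893358 0.0056774  0.162     ]] [[0.46091549 0.00127083 0.        ]]
film [[0.64228518 0.479343   0.28      ]] stamp [[ 0.3946024  -0.15415432  0.073     ]]
carton [[0.69198955 0.33516072 0.06      ]
 [0.67747873 0.16654284 0.06      ]
 [0.50989242 0.18420703 0.06      ]
 [0.52672859 0.3513528  0.06      ]]
tape [[0.4107088  0.16601682 0.05      ]] orange [[0.34283073 0.05969811 0.036     ]]
t 0.1 p [0.2004 0.6177 0.2287] w 0.0855 F [ 0.1 -0.   0.1]
R
 [[-8.000e-04  3.086e-01  9.512e-01]
 [-1.800e-03  9.512e-01 -3.086e-01]
 [-1.000e+00 -1.900e-03 -2.000e-04]]
shift [  30.2 -848.1  453.5] shift after turn [ 28.7 169.6 946.7] rot [1.257e+00 1.100e-03 1.800e-03]
```

```bash
python3 -m handwheel '[[0,0,0,0.18,0,0,55],[0,0,0,0.18,0,0,55],[0,0,0,0.18,0,0,55],[0,0,0,0.18,0,0,55],[0,0,0,0.18,0,0,55],[0,0,0,0.18,0,0,55],[0,0,0,0.177,0.001,0.002,55],[0,0,0,0,0,0,55]]' 60; python3 -c "
from h import *
plan([.46,.1,.23],0);plan([.4165,-.329,.1],0)"
```

```text
clock: 1.1
tcp_pos: [0.2005, 0.6179, 0.2292]
tcp_rot: [0.501, 0.5, 0.5, -0.499]
wrist_force: [-0.1, -0.9, 0.1]
gripper_width: 0.0472
t 1.1 p [0.2005 0.6179 0.2292] w 0.0472 F [-0.1 -0.9  0.1]
R
 [[ 1.5e-03  1.0e+00  2.1e-03]
 [ 2.0e-04  2.1e-03 -1.0e+00]
 [-1.0e+00  1.5e-03 -2.0e-04]]
shift [-5.000e-01  2.584e+02  5.185e+02] shift after turn [ -0.8 259.5 517.9] rot [ 0.0021 -0.0002 -0.0015]
t 1.1 p [0.2005 0.6179 0.2292] w 0.0472 F [-0.1 -0.9  0.1]
R
 [[ 1.5e-03  1.0e+00  2.1e-03]
 [ 2.0e-04  2.1e-03 -1.0e+00]
 [-1.0e+00  1.5e-03 -2.0e-04]]
shift [129.3 213.8 947.4] shift after turn [129.2 216.  946.9] rot [ 0.0021 -0.0002 -0.0015]
```

```bash
python3 -m handwheel '[[0,26,51,0.002,0,-0.0015,55],[0,26,52,0,0,0,55],[0,26,52,0,0,0,55],[0,26,52,0,0,0,55],[0,26,52,0,0,0,55],[0,26,52,0,0,0,55],[0,26,52,0,0,0,55],[0,26,52,0,0,0,55],[0,26,52,0,0,0,55],[0,26,52,0,0,0,55]]'; python3 -m handwheel '[[0,-4,43,0,0,0,55],[0,-5,43,0,0,0,55],[0,-5,43,0,0,0,55],[0,-5,43,0,0,0,55],[0,-5,43,0,0,0,55],[0,-5,43,0,0,0,55],[0,-5,43,0,0,0,55],[0,-5,43,0,0,0,55],[0,-4,43,0,0,0,55],[0,0,42,0,0,0,55]]'; python3 -c "
from h import *
plan([.4165,-.329,.1],0)"
```

```text
clock: 2.35
tcp_pos: [0.4602, 0.0969, 0.2295]
tcp_rot: [0.5, 0.5, 0.5, -0.499]
wrist_force: [0.3, -0.0, 0.0]
gripper_width: 0.0467
clock: 3.6
tcp_pos: [0.4154, -0.3315, 0.2287]
tcp_rot: [0.5, 0.5, 0.5, -0.499]
wrist_force: [0.1, 0.7, 0.3]
gripper_width: 0.047
t 3.6 p [ 0.4154 -0.3315  0.2287] w 0.047 F [0.1 0.7 0.3]
R
 [[ 5.0e-04  1.0e+00  8.0e-04]
 [ 1.3e-03  8.0e-04 -1.0e+00]
 [-1.0e+00  5.0e-04 -1.3e-03]]
shift [128.7   1.1  -2.4] shift after turn [128.7   1.1  -2.5] rot [ 0.0008 -0.0013 -0.0005]
```

```bash
python3 -m handwheel '[[40,1,-2.5,0.001,-0.001,0,55],[40,0,0,0,0,0,55],[40,0,0,0,0,0,55],[30,0,0,0,0,0,55],[25,0,0,0,0,0,55],[18.5,0,0,0,0,0,55],[0,0,0,0,0,0,55],[0,0,0,0,0,0,55]]'; python3 -c "
from h import *
plan([.4165,-.329,.035],0)
cv2.imwrite('pics/t1.png',cv2.resize(get_image('top')[190:300,400:560,::-1],None,fx=4,fy=4))
cv2.imwrite('pics/s1.png',cv2.resize(get_image('scene')[60:190,200:360,::-1],None,fx=4,fy=4))"
```

```text
clock: 4.6
tcp_pos: [0.4176, -0.3282, 0.0363]
tcp_rot: [0.5, 0.501, 0.499, -0.5]
wrist_force: [0.4, -0.6, 0.4]
gripper_width: 0.0467
t 4.6 p [ 0.4176 -0.3282  0.0363] w 0.0467 F [ 0.4 -0.6  0.4]
R
 [[ 0.0016  1.     -0.0023]
 [-0.001  -0.0023 -1.    ]
 [-1.      0.0016  0.001 ]]
shift [ 1.3 -1.1  0.8] shift after turn [ 1.3 -1.1  0.8] rot [-0.0023  0.001  -0.0016]
```

View pics/s1.png

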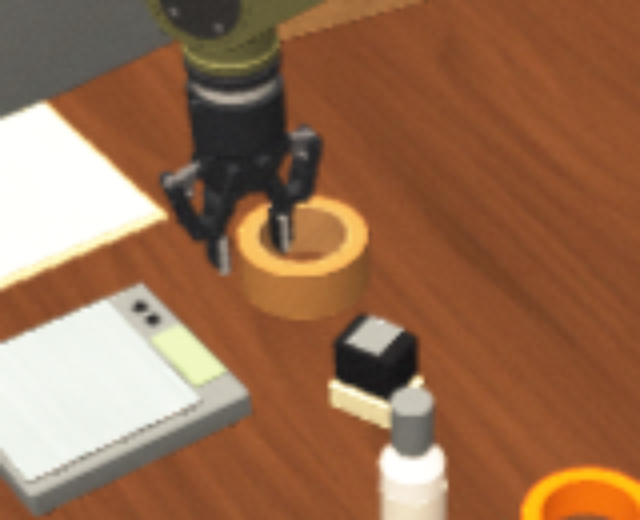

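View pics/t1.png

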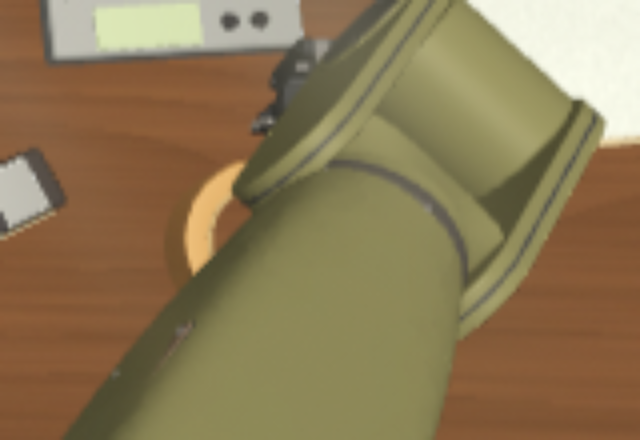

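The scene crop (4x) shows one finger in the bore at about (283,235) and the other outside the wall at (222,262). The wall is straddled, so I'll close.

```bash
python3 -m handwheel '[[0,0,0,0,0,0,0],[0,0,0,0,0,0,0],[0,0,0,0,0,0,0],[0,0,0,0,0,0,0],[0,0,0,0,0,0,0]]' 60; python3 -m handwheel '[[-10,0,0,0,0,0,0],[-20,0,0,0,0,0,0],[-30,0,0,0,0,0,0],[-30,0,0,0,0,0,0],[-20,0,0,0,0,0,0],[-10,0,0,0,0,0,0],[0,0,0,0,0,0,0],[0,0,0,0,0,0,0]]'; python3 -c "
from h import *
plan([.657,-.2713,.155],0)
cv2.imwrite('pics/s2.png',cv2.resize(get_image('scene')[60:190,200:360,::-1],None,fx=4,fy=4))"
```

```text
clock: 5.32
tcp_pos: [0.4175, -0.328, 0.0363]
tcp_rot: [0.5, 0.501, 0.499, -0.501]
wrist_force: [-0.4, 0.8, 6.1]
gripper_width: 0.0143
clock: 6.32
tcp_pos: [0.4163, -0.327, 0.1539]
tcp_rot: [0.498, 0.501, 0.5, -0.501]
wrist_force: [-0.7, 0.3, -1.9]
gripper_width: 0.0147
t 6.33 p [ 0.4163 -0.327   0.1539] w 0.0147 F [-0.7  0.3 -1.9]
R
 [[-0.0014  1.     -0.003 ]
 [ 0.0019 -0.003  -1.    ]
 [-1.     -0.0014 -0.0019]]
shift [ -1.4 240.6 -56.4] shift after turn [ -1.1 240.7 -55.7] rot [-0.003  -0.0019  0.0014]
```

View pics/s2.png

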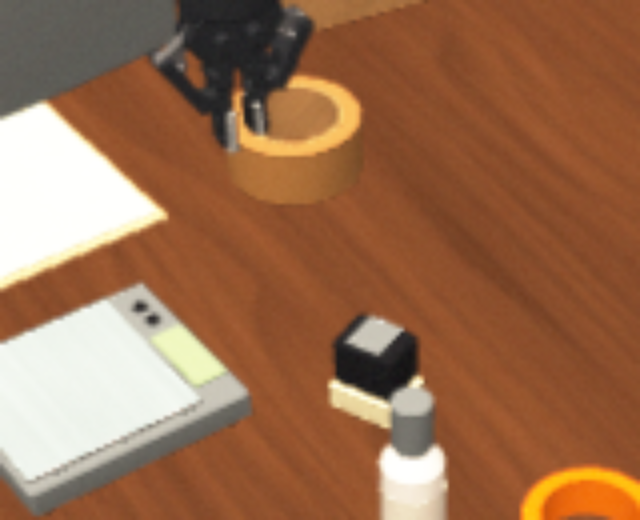

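```bash
python3 -m handwheel '[[0,20,-5,-0.003,-0.002,0.0014,0],[0,35,-8,0,0,0,0],[0,40,-9,0,0,0,0],[0,40,-9,0,0,0,0],[0,40,-9,0,0,0,0],[0,35,-8,0,0,0,0],[0,20,-5,0,0,0,0],[0,10,-3,0,0,0,0],[0,0,0,0,0,0,0],[0,0,0,0,0,0,0]]'; python3 -c "
from h import *
plan([.657,-.2713,.075],0)
cv2.imwrite('pics/s3.png',cv2.resize(get_image('scene')[60:240,150:330,::-1],None,fx=3,fy=3))
cv2.imwrite('pics/t3.png',cv2.resize(get_image('top')[100:250,370:530,::-1],None,fx=4,fy=4))"
```

```text
clock: 7.62
tcp_pos: [0.6563, -0.2717, 0.1553]
tcp_rot: [0.501, 0.5, 0.499, -0.5]
wrist_force: [-0.8, -0.9, -2.0]
gripper_width: 0.0149
t 7.62 p [ 0.6563 -0.2717  0.1553] w 0.0149 F [-0.8 -0.9 -2. ]
R
 [[ 1.0e-03  1.0e+00 -3.0e-04]
 [-1.6e-03 -3.0e-04 -1.0e+00]
 [-1.0e+00  1.0e-03  1.6e-03]]
shift [80.3  0.6 -0.5] shift after turn [80.3  0.7 -0.4] rot [-0.0003  0.0016 -0.001 ]
```

View pics/s3.png

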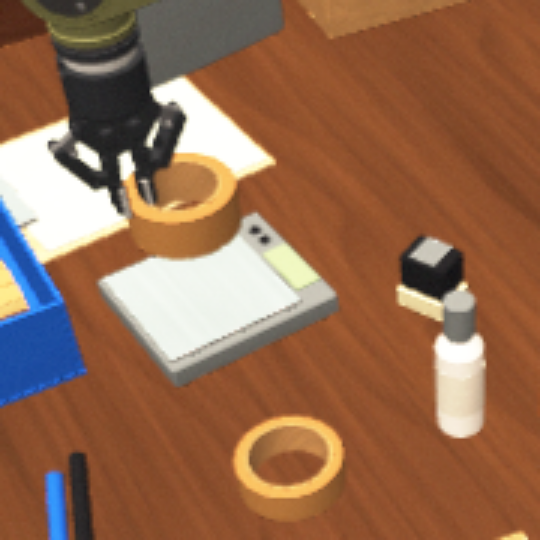

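View pics/t3.png

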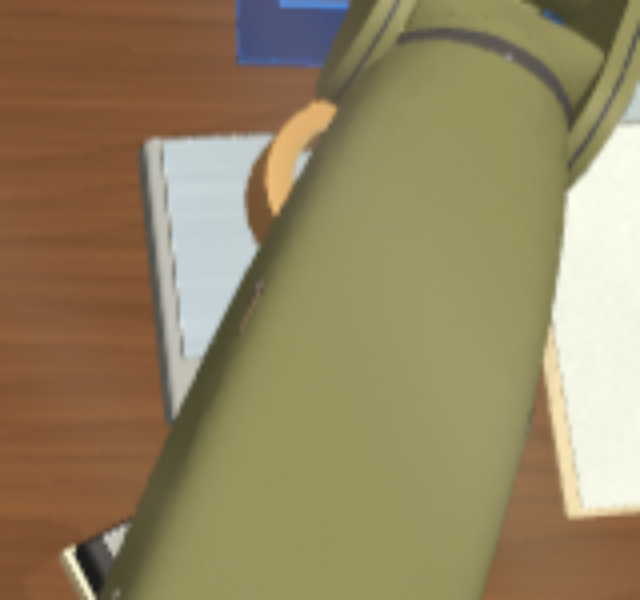

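The roll hangs level over the plate (roll at zoom (183,205)) and the gripper is clear of the blue box. Next I'll lower it.

```bash
python3 -m handwheel '[[20,0.6,0,0,0.0015,-0.001,0],[25,0,0,0,0,0,0],[20,0,0,0,0,0,0],[10,0,0,0,0,0,0],[4,0,0,0,0,0,0],[3,0,0,0,0,0,0],[0,0,0,0,0,0,0],[0,0,0,0,0,0,0]]'; python3 -c "
from h import *
plan([.657,-.2713,.0723],0)
im=get_image('scene');cv2.imwrite('pics/s4f.png',im[:,:,::-1])
cv2.imwrite('pics/s4.png',cv2.resize(im[100:200,170:280,::-1],None,fx=6,fy=6))"
```

```text
clock: 8.72
tcp_pos: [0.6581, -0.2719, 0.0746]
tcp_rot: [0.501, 0.5, 0.499, -0.5]
wrist_force: [-0.4, 0.0, -2.1]
gripper_width: 0.0147
t 8.72 p [ 0.6581 -0.2719  0.0746] w 0.0147 F [-0.4  0.  -2.1]
R
 [[ 0.002  1.     0.   ]
 [-0.001  0.    -1.   ]
 [-1.     0.002  0.001]]
shift [ 2.3 -1.1 -0.6] shift after turn [ 2.3 -1.1 -0.6] rot [ 0.     0.001 -0.002]
```

View pics/s4.png

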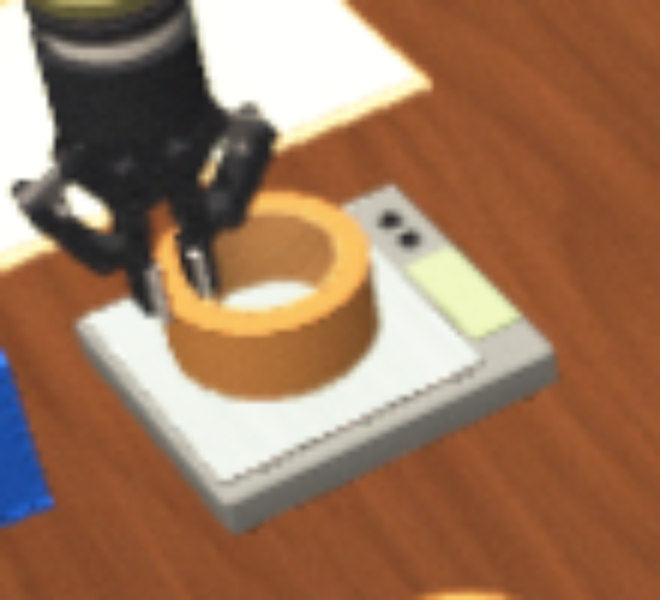

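```bash
python3 -m handwheel '[[1.2,-1,0,0,0,0,0],[1,0,0,0,0,0,0],[0,0,0,0,0,0,0],[0,0,0,0,0,0,0]]'; python3 -m handwheel '[[0.7,0,0,0,0,0,0],[0.7,0,0,0,0,0,0],[0,0,0,0,0,0,0]]'
```

```text
clock: 9.28
tcp_pos: [0.6568, -0.2718, 0.0724]
tcp_rot: [0.5, 0.5, 0.5, -0.5]
wrist_force: [-3.1, 0.5, 5.0]
gripper_width: 0.0146
clock: 9.65
tcp_pos: [0.657, -0.2719, 0.0724]
tcp_rot: [0.501, 0.5, 0.499, -0.5]
wrist_force: [-5.1, 3.2, 10.1]
gripper_width: 0.0146
```

```bash
python3 -m handwheel '[[0,0,0,0,0,0,15],[0,0,0,0,0,0,30],[0,0,0,0,0,0,45],[0,0,0,0,0,0,50],[0,0,0,0,0,0,50],[-20,0,0,0,0,0,50],[-40,0,0,0,0,0,50],[-50,0,0,0,0,0,50],[-50,0,0,0,0,0,50],[0,0,0,0,0,0,50]]'; python3 -c "
from h import *
plan([.681,-.0165,.23],0)"
```

```text
clock: 10.9
tcp_pos: [0.6594, -0.2731, 0.2396]
tcp_rot: [0.505, 0.502, 0.495, -0.498]
wrist_force: [-0.3, 0.0, 0.3]
gripper_width: 0.0426
t 10.9 p [ 0.6594 -0.2731  0.2396] w 0.0426 F [-0.3  0.   0.3]
R
 [[ 1.320e-02  9.999e-01  0.000e+00]
 [-6.600e-03  1.000e-04 -1.000e+00]
 [-9.999e-01  1.320e-02  6.600e-03]]
shift [   8.2   21.5 -256.6] shift after turn [   9.6   21.6 -256.6] rot [ 0.0001  0.0066 -0.0132]
```

```bash
python3 -m handwheel '[[1,3,-26,0,0.0066,-0.0132,50],[0,3,-50,0,0,0,50],[0,3,-50,0,0,0,50],[0,3,-50,0,0,0,50],[0,3,-50,0,0,0,50],[0,4,-31,0,0,0,50],[0,2,0,0,0,0,50],[0,0,0,0,0,0,50]]'; python3 -c "
from h import *
plan([.681,-.0165,.027],0)
im=get_image('top');cv2.imwrite('pics/t5f.png',im[:,:,::-1])
im=cv2.imread('pics/t5f.png');hsv=cv2.cvtColor(im,cv2.COLOR_BGR2HSV)
m=((hsv[...,2]>165)&(hsv[...,0]<25)&(hsv[...,1]>60)).astype(np.uint8)*255
s=np.zeros_like(m);s[125:205,400:480]=m[125:205,400:480]
cs,hi=cv2.findContours(s,cv2.RETR_CCOMP,cv2.CHAIN_APPROX_NONE)
for c in cs:
    if len(c)>40: print(len(c),*fitc(ray('top',c[:,0],.084)))
cv2.imwrite('pics/t5.png',cv2.resize(im[100:220,320:490],None,fx=4,fy=4))
"
```

```text
clock: 11.9
tcp_pos: [0.677, -0.0143, 0.2292]
tcp_rot: [0.495, 0.498, 0.505, -0.502]
wrist_force: [0.3, -0.2, 1.2]
gripper_width: 0.0425
t 11.9 p [ 0.677  -0.0143  0.2292] w 0.0425 F [ 0.3 -0.2  1.2]
R
 [[-1.440e-02  9.999e-01  6.000e-04]
 [ 6.200e-03  6.000e-04 -1.000e+00]
 [-9.999e-01 -1.440e-02 -6.200e-03]]
shift [202.1   6.9   3.5] shift after turn [202.2   4.    2.2] rot [ 0.0006 -0.0062  0.0144]
115 [ 0.61096291 -0.27588472] 0.053431057592820255
84 [ 0.61112613 -0.27644003] 0.03917980872064682
```

View pics/t5.png

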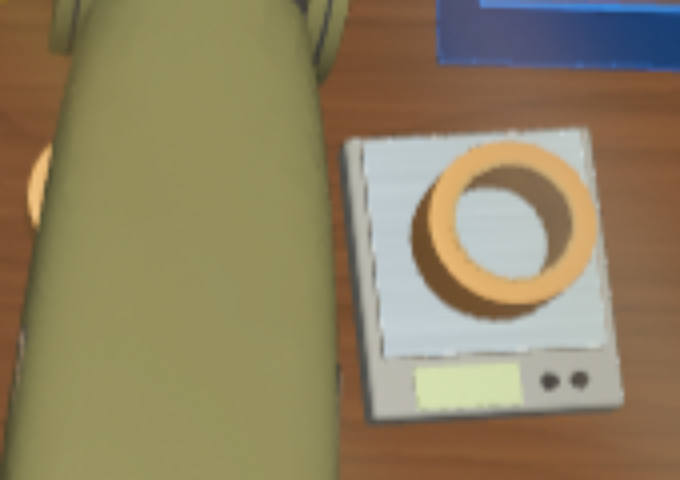

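```bash
python3 -m handwheel '[[0,0,0,0,-0.0066,0.0132,50],[0,0,0,0,0,0,50],[0,0,0,0,0,0,50],[0,0,0,0,0,0,50]]'; python3 -c "
from h import *
plan([.681,-.0165,.027],0)"
```

```text
clock: 12.45
tcp_pos: [0.6775, -0.0149, 0.2304]
tcp_rot: [0.5, 0.5, 0.5, -0.5]
wrist_force: [-0.3, 0.5, -0.2]
gripper_width: 0.0428
t 12.45 p [ 0.6775 -0.0149  0.2304] w 0.0428 F [-0.3  0.5 -0.2]
R
 [[ 9.e-04  1.e+00 -4.e-04]
 [-3.e-04 -4.e-04 -1.e+00]
 [-1.e+00  9.e-04  3.e-04]]
shift [203.4   3.3   1.5] shift after turn [203.4   3.5   1.6] rot [-0.0004  0.0003 -0.0009]
```

```bash
python3 -m handwheel '[[40,3.5,1.5,0,0,0,50],[50,0,0,0,0,0,50],[50,0,0,0,0,0,50],[35,0,0,0,0,0,50],[18,0,0,0,0,0,50],[7.5,0,0,0,0,0,50],[0,0,0,0,0,0,50],[0,0,0,0,0,0,50]]'; python3 -c "
from h import *
plan([.681,-.0165,.03],0)
cv2.imwrite('pics/s6.png',cv2.resize(get_image('scene')[130:260,160:330,::-1],None,fx=4,fy=4))"
```

```text
clock: 13.45
tcp_pos: [0.6826, -0.0164, 0.0319]
tcp_rot: [0.501, 0.501, 0.499, -0.499]
wrist_force: [0.1, -0.0, 0.2]
gripper_width: 0.0425
t 13.45 p [ 0.6826 -0.0164  0.0319] w 0.0425 F [ 0.1 -0.   0.2]
R
 [[ 4.1e-03  1.0e+00  0.0e+00]
 [-7.0e-04  0.0e+00 -1.0e+00]
 [-1.0e+00  4.1e-03  7.0e-04]]
shift [ 1.9 -1.6  0.1] shift after turn [ 1.9 -1.6  0.1] rot [ 0.      0.0007 -0.0041]
```

View pics/s6.png

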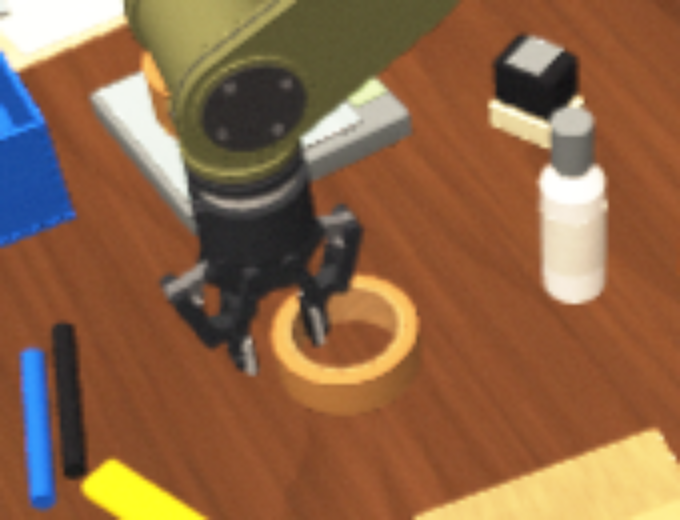

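The wall is straddled (inner finger (318,325), outer (248,352)). I'll close and lift.

```bash
python3 -m handwheel '[[1,-1,0,0,0,0,0],[0,0,0,0,0,0,0],[0,0,0,0,0,0,0],[0,0,0,0,0,0,0],[0,0,0,0,0,0,0]]' 50; python3 -c "
from h import *
plan([0,0,0],0)" ; python3 -m handwheel '[[-10,0,0,0,0,0,0],[-25,0,0,0,0,0,0],[-40,0,0,0,0,0,0],[-40,0,0,0,0,0,0],[-20,0,0,0,0,0,0],[-5,0,0,0,0,0,0],[0,0,0,0,0,0,0],[0,0,0,0,0,0,0],[0,0,0,0,0,0,0]]'; python3 -c "
from h import *
plan([.6555,-.276,.17],0)
cv2.imwrite('pics/s7.png',cv2.resize(get_image('scene')[100:260,160:330,::-1],None,fx=4,fy=4))"
```

```text
clock: 14.12
tcp_pos: [0.6806, -0.0161, 0.0296]
tcp_rot: [0.5, 0.5, 0.5, -0.5]
wrist_force: [-1.5, 1.0, 4.6]
gripper_width: 0.0104
t 14.12 p [ 0.6806 -0.0161  0.0296] w 0.0104 F [-1.5  1.   4.6]
R
 [[ 1.7e-03  1.0e+00 -0.0e+00]
 [-2.0e-04 -0.0e+00 -1.0e+00]
 [-1.0e+00  1.7e-03  2.0e-04]]
shift [  28.4 -680.6  -16.1] shift after turn [  29.6 -680.6  -16.1] rot [-0.      0.0002 -0.0017]
clock: 15.25
tcp_pos: [0.6793, -0.0161, 0.167]
tcp_rot: [-0.5, -0.499, -0.5, 0.5]
wrist_force: [-0.6, 0.1, -2.0]
gripper_width: 0.0105
t 15.25 p [ 0.6793 -0.0161  0.167 ] w 0.0105 F [-0.6  0.1 -2. ]
R
 [[-1.9e-03  1.0e+00  0.0e+00]
 [-1.0e-04  0.0e+00 -1.0e+00]
 [-1.0e+00 -1.9e-03  1.0e-04]]
shift [ -3.  -23.8 259.9] shift after turn [ -3.  -23.8 259.9] rot [0.     0.0001 0.0019]
```

View pics/s7.png

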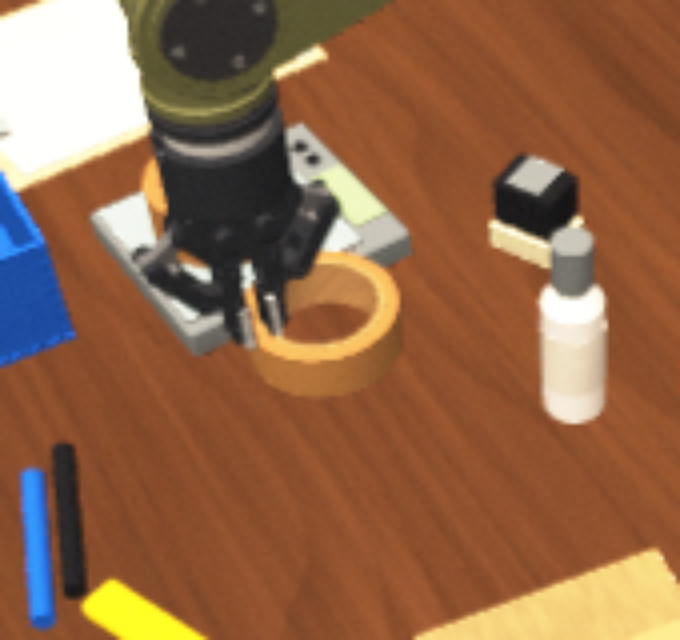

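```bash
python3 -m handwheel '[[-3,-3,20,0,0,0,0],[0,-4,35,0,0,0,0],[0,-4,45,0,0,0,0],[0,-4,45,0,0,0,0],[0,-4,45,0,0,0,0],[0,-3,35,0,0,0,0],[0,-2,25,0,0,0,0],[0,0,10,0,0,0,0],[0,0,0,0,0,0,0],[0,0,0,0,0,0,0]]'; python3 -c "
from h import *
plan([.6555,-.276,.115],0)
im=get_image('scene');cv2.imwrite('pics/s8f.png',im[:,:,::-1])
cv2.imwrite('pics/s8.png',cv2.resize(im[60:200,150:290,::-1],None,fx=4,fy=4))"
```

```text
clock: 16.55
tcp_pos: [0.6563, -0.275, 0.1718]
tcp_rot: [0.5, 0.5, 0.5, -0.499]
wrist_force: [-0.1, 0.1, -1.9]
gripper_width: 0.0107
t 16.55 p [ 0.6563 -0.275   0.1718] w 0.0107 F [-0.1  0.1 -1.9]
R
 [[ 7.0e-04  1.0e+00  1.2e-03]
 [ 2.0e-04  1.2e-03 -1.0e+00]
 [-1.0e+00  7.0e-04 -2.0e-04]]
shift [56.8 -0.8  1. ] shift after turn [56.8 -0.8  1. ] rot [ 0.0012 -0.0002 -0.0007]
```

View pics/s8.png

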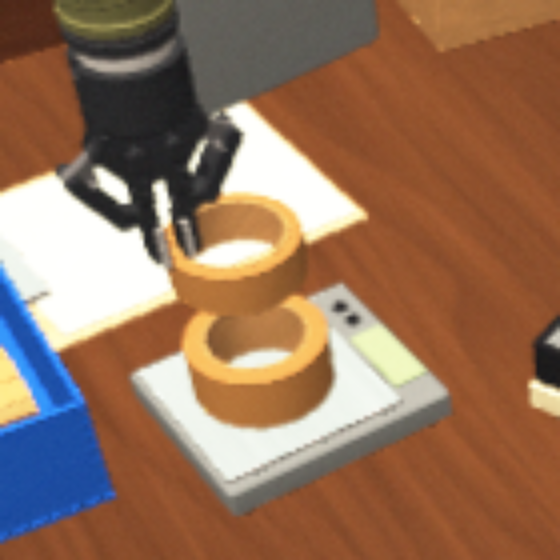

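```bash
python3 -m handwheel '[[15,0,0,0,0,0,0],[20,0,0,0,0,0,0],[12,0,0,0,0,0,0],[5,0,0,0,0,0,0],[2,0,0,0,0,0,0],[0,0,0,0,0,0,0],[0,0,0,0,0,0,0]]'; python3 -c "
from h import *
plan([.6555,-.276,.1136],0)
im=get_image('scene');cv2.imwrite('pics/s9f.png',im[:,:,::-1])
cv2.imwrite('pics/s9.png',cv2.resize(im[100:190,180:270,::-1],None,fx=8,fy=8)[:600])"
```

```text
clock: 17.48
tcp_pos: [0.6565, -0.2765, 0.1188]
tcp_rot: [0.501, 0.5, 0.499, -0.5]
wrist_force: [0.0, -0.2, -1.1]
gripper_width: 0.0105
t 17.48 p [ 0.6565 -0.2765  0.1188] w 0.0105 F [ 0.  -0.2 -1.1]
R
 [[ 2.1e-03  1.0e+00 -1.0e-04]
 [-1.0e-03 -1.0e-04 -1.0e+00]
 [-1.0e+00  2.1e-03  1.0e-03]]
shift [ 5.2 -1.  -0.5] shift after turn [ 5.2 -1.  -0.5] rot [-0.0001  0.001  -0.0021]
```

View pics/s9.png

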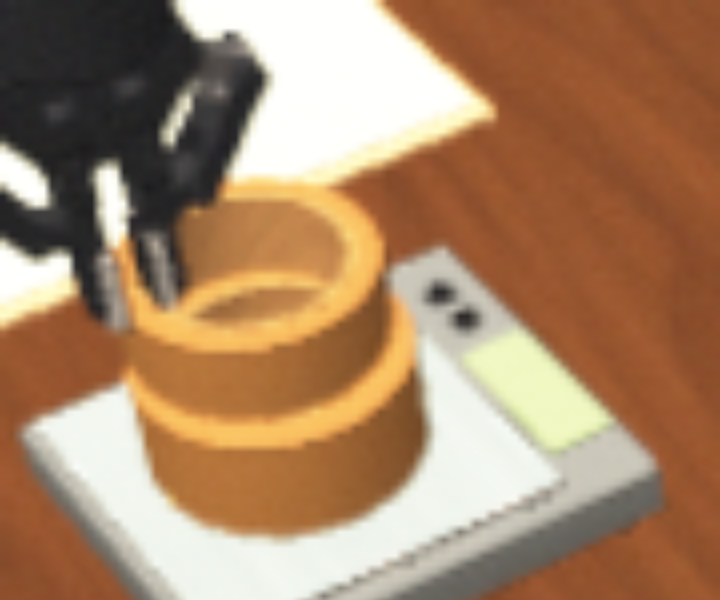

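```bash
python3 -c "
from h import *
f=lambda L:np.array(L)/8+[180-.44,100-.44]
print(fitc(ray('scene',f([(385,262),(367,215),(335,192),(250,352),(330,332),(370,300),(190,345)]),.1253)))
print(fitc(ray('scene',f([(417,350),(407,302),(375,407),(330,435),(260,447),(170,420)]),.084)))
P=np.array([[.611+.055*np.cos(a),-.276+.055*np.sin(a),.084] for a in np.linspace(0,6.28,60)])
Q=np.array([[.612+.051*np.cos(a),-.276+.051*np.sin(a),.1252] for a in np.linspace(0,6.28,60)])
im=cv2.resize(cv2.imread('pics/s9f.png')[100:175,180:270],None,fx=8,fy=8)
for S,c in((P,(255,0,0)),(Q,(0,255,0))):
    for u in proj('scene',S): cv2.circle(im,tuple(int(x) for x in (u-[180,100]+.5)*8),2,c,-1)
cv2.imwrite('pics/s9b.png',im)
"
```

```text
(array([ 0.61029505, -0.27333302]), np.float64(0.049172415029188336))
(array([ 0.60873173, -0.27189532]), np.float64(0.05349379715804315))
```

View pics/s9b.png

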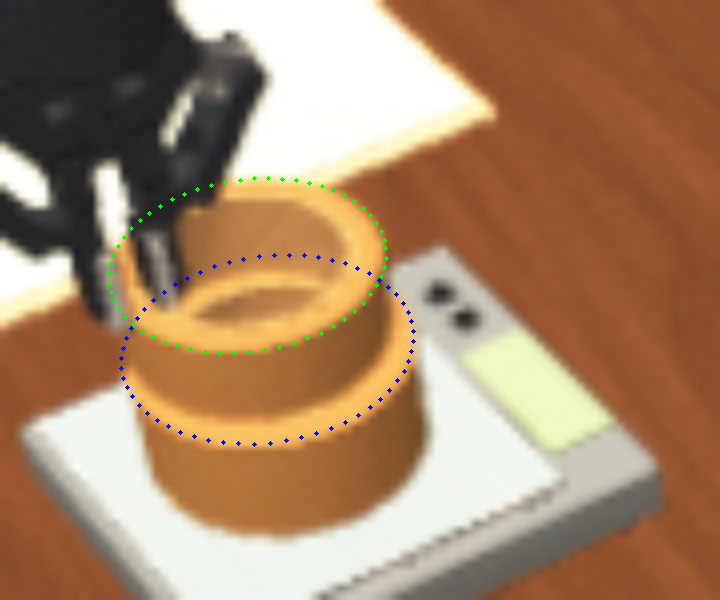

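Outline fits put mid within about 2 mm of wide in the same view. I'll lower it to contact.

```bash
python3 -m handwheel '[[3,-1,0,0,0,-0.002,0],[1.5,0,0,0,0,0,0],[0,0,0,0,0,0,0],[0,0,0,0,0,0,0]]'; python3 -m handwheel '[[0.8,0,0,0,0,0,0],[0.8,0,0,0,0,0,0],[0,0,0,0,0,0,0]]'
```

```text
clock: 18.02
tcp_pos: [0.6551, -0.2762, 0.1136]
tcp_rot: [-0.5, -0.5, -0.5, 0.5]
wrist_force: [-0.9, 0.8, -0.2]
gripper_width: 0.0104
clock: 18.4
tcp_pos: [0.6556, -0.2764, 0.1135]
tcp_rot: [0.5, 0.5, 0.5, -0.5]
wrist_force: [-2.6, 1.9, 5.7]
gripper_width: 0.0106
```

```bash
python3 -m handwheel '[[0,0,0,0,0,0,10],[0,0,0,0,0,0,20],[0,0,0,0,0,0,30],[0,0,0,0,0,0,40],[0,0,0,0,0,0,40],[-15,0,0,0,0,0,45],[-30,0,0,0,0,0,45],[-35,0,0,0,0,0,45],[-30,0,0,0,0,0,45],[0,0,0,0,0,0,45]]'; python3 -m handwheel '[[0,-12,-30,0,0,0,45],[0,-20,-50,0,0,0,45],[0,-21,-55,0,0,0,45],[0,-21,-55,0,0,0,45],[0,-21,-55,0,0,0,45],[0,-21,-55,0,0,0,45],[0,-21,-55,0,0,0,45],[0,-21,-55,0,0,0,45],[0,-21,-55,0,0,0,45],[0,-21,-55,0,0,0,45]]'; python3 -m handwheel '[[0,-20,-45,0,0,0,45],[0,-8,-23,0,0,0,45],[0,0,0,0,0,0,45],[0,0,0,0,0,0,45],[0,0,0,0,0,0,45]]';python3 -c "
from h import *
plan([.428,.312,.026],0)
im=get_image('top');cv2.imwrite('pics/t10f.png',im[:,:,::-1])
im=cv2.imread('pics/t10f.png');hsv=cv2.cvtColor(im,cv2.COLOR_BGR2HSV)
m=((hsv[...,2]>165)&(hsv[...,0]<25)&(hsv[...,1]>60)).astype(np.uint8)*255
s=np.zeros_like(m);s[115:205,400:485]=m[115:205,400:485]
cs,hi=cv2.findContours(s,cv2.RETR_CCOMP,cv2.CHAIN_APPROX_NONE)
for c in cs:
    if len(c)>40: print(len(c),*fitc(ray('top',c[:,0],.12)))
cv2.imwrite('pics/t10.png',cv2.resize(im[100:220,380:500],None,fx=4,fy=4))
cv2.imwrite('pics/s10.png',cv2.resize(get_image('scene')[100:190,180:270,::-1],None,fx=6,fy=6))
"
```

```text
clock: 19.65
tcp_pos: [0.6571, -0.2771, 0.2272]
tcp_rot: [0.503, 0.501, 0.497, -0.499]
wrist_force: [-0.1, -0.6, -1.2]
gripper_width: 0.0389
clock: 20.9
tcp_pos: [0.4537, 0.2452, 0.2207]
tcp_rot: [-0.5, -0.499, -0.5, 0.501]
wrist_force: [0.6, -0.1, 0.0]
gripper_width: 0.0382
clock: 21.52
tcp_pos: [0.4275, 0.3109, 0.2215]
tcp_rot: [-0.499, -0.5, -0.5, 0.501]
wrist_force: [0.2, 0.1, -0.2]
gripper_width: 0.0386
t 21.52 p [0.4275 0.3109 0.2215] w 0.0386 F [ 0.2  0.1 -0.2]
R
 [[-1.5e-03  1.0e+00 -1.5e-03]
 [-8.0e-04 -1.5e-03 -1.0e+00]
 [-1.0e+00 -1.5e-03  8.0e-04]]
shift [195.5   0.8  -1.3] shift after turn [195.5   0.5  -1.1] rot [-0.0015  0.0008  0.0015]
214 [ 0.60642709 -0.27362691] 0.054244032691599574
128 [ 0.61115954 -0.27841832] 0.03487630086339155
```

View pics/t10.png

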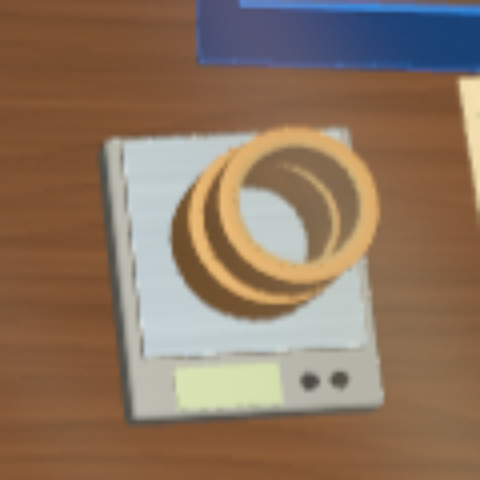

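View pics/s10.png

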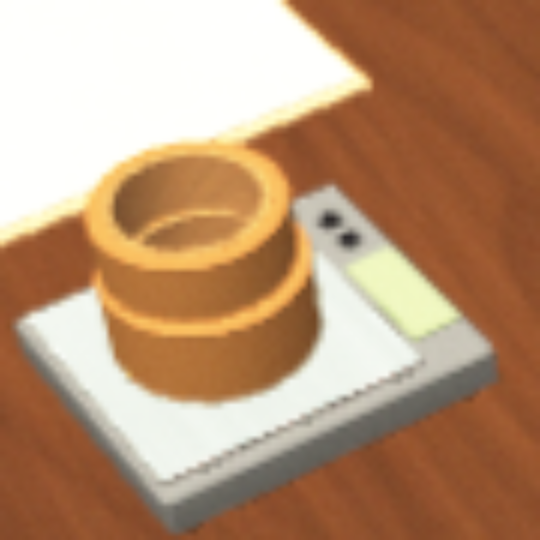

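```bash
python3 -c "
from h import *
f=lambda L:np.array(L)/4+[380-.4,100-.4]
print('mid top',fitc(ray('top',f([(219,208),(297,126),(379,210),(305,283),(240,150),(245,262),(355,155)]),.12)))
print('mid bore',fitc(ray('top',f([(237,208),(297,145),(360,208),(303,266)]),.12)))
print('wide top',fitc(ray('top',f([(189,222),(205,268),(225,290),(270,306),(305,300),(215,163)]),.084)))
g=lambda L:np.array(L)/6+[180-.42,100-.42]
print('mid sc',fitc(ray('scene',g([(85,215),(110,165),(160,142),(215,141),(270,163),(292,195),(285,220),(250,252),(185,271),(120,258)]),.12)))
"
```

```text
mid top (array([ 0.61103038, -0.2811135 ]), np.float64(0.05065690734272063))
mid bore (array([ 0.61091726, -0.28104747]), np.float64(0.03909219209712046))
wide top (array([ 0.60892565, -0.27536028]), np.float64(0.053684426672957655))
mid sc (array([ 0.61132122, -0.2777746 ]), np.float64(0.05121213247023523))
```

```bash
python3 -m handwheel '[[40,0.5,-1,0,0,0,45],[50,0,0,0,0,0,45],[50,0,0,0,0,0,45],[35,0,0,0,0,0,45],[12,0,0,0,0,0,45],[3,0,0,0,0,0,45],[0,0,0,0,0,0,45],[0,0,0,0,0,0,45]]'; python3 -c "
from h import *
plan([.428,.312,.03],0)
cv2.imwrite('pics/s11.png',cv2.resize(get_image('scene')[180:310,320:480,::-1],None,fx=4,fy=4))"
```

```text
clock: 22.62
tcp_pos: [0.4287, 0.3135, 0.0336]
tcp_rot: [0.5, 0.501, 0.5, -0.499]
wrist_force: [0.3, 0.0, -0.9]
gripper_width: 0.0384
t 22.62 p [0.4287 0.3135 0.0336] w 0.0384 F [ 0.3  0.  -0.9]
R
 [[ 0.0015  1.     -0.    ]
 [ 0.0013 -0.     -1.    ]
 [-1.      0.0015 -0.0013]]
shift [ 3.6 -0.7  1.5] shift after turn [ 3.6 -0.7  1.5] rot [-0.     -0.0013 -0.0015]
```

View pics/s11.png

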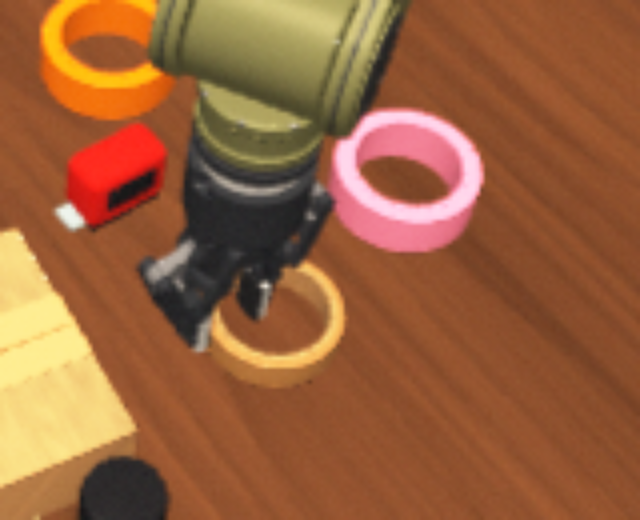

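```bash
python3 -c "
from h import *
im=cv2.imread('pics/scene0.png');hsv=cv2.cvtColor(im,cv2.COLOR_BGR2HSV)
m=((hsv[...,2]>190)&(hsv[...,0]<25)&(hsv[...,1]>60)).astype(np.uint8)*255
for (u,v),h in(((388,257),.024),((246,210),.036),((276,120),.048)):
    s=np.zeros_like(m);s[v-30:v+30,u-30:u+30]=m[v-30:v+30,u-30:u+30]
    cs,hi=cv2.findContours(s,cv2.RETR_CCOMP,cv2.CHAIN_APPROX_NONE)
    for c in cs:
        if len(c)>60: print(len(c),*fitc(ray('scene',c[:,0],h)))
"
```

```text
91 [0.384716  0.3140032] 0.04613531866835295
74 [0.38367617 0.31346245] 0.03789160117803266
90 [ 0.63600962 -0.0131165 ] 0.04982274214315443
81 [ 0.63947147 -0.01317454] 0.034817568866671714
76 [ 0.37014857 -0.32616609] 0.053764164837733344
```

The wall is straddled, with inner finger at zoom (260,295) and outer at (200,340). The scene fit gives narrow at (0.385, 0.314), which agrees with the top view to about 2 mm. I'll go 3 mm lower and close.

```bash
python3 -m handwheel '[[3,-1,0.5,0,0,0,45],[0,0,0,0,0,0,20],[0,0,0,0,0,0,0],[0,0,0,0,0,0,0],[0,0,0,0,0,0,0],[0,0,0,0,0,0,0]]' 40; python3 -c "
from h import *
plan([0,0,0],0)" ; python3 -m handwheel '[[-10,0,0,0,0,0,0],[-25,0,0,0,0,0,0],[-40,0,0,0,0,0,0],[-40,0,0,0,0,0,0],[-40,0,0,0,0,0,0],[-25,0,0,0,0,0,0],[0,0,0,0,0,0,0],[0,0,0,0,0,0,0],[0,0,0,0,0,0,0]]'; python3 -c "
from h import *
plan([.6535,-.2745,.21],0)
cv2.imwrite('pics/s12.png',cv2.resize(get_image('scene')[150:300,320:480,::-1],None,fx=4,fy=4))"
```

```text
clock: 23.42
tcp_pos: [0.4265, 0.3123, 0.0288]
tcp_rot: [-0.5, -0.5, -0.5, 0.5]
wrist_force: [-0.4, -0.8, 0.3]
gripper_width: -0.0002
t 23.43 p [0.4265 0.3123 0.0288] w -0.0002 F [-0.4 -0.8  0.3]
R
 [[-1.2e-03  1.0e+00  0.0e+00]
 [-3.0e-04  0.0e+00 -1.0e+00]
 [-1.0e+00 -1.2e-03  3.0e-04]]
shift [  29.4 -426.5  312.3] shift after turn [  28.8 -426.5  312.3] rot [0.     0.0003 0.0012]
clock: 24.55
tcp_pos: [0.4258, 0.3118, 0.2068]
tcp_rot: [-0.499, -0.499, -0.5, 0.502]
wrist_force: [0.3, 0.4, -0.4]
gripper_width: -0.0001
t 24.55 p [0.4258 0.3118 0.2068] w -0.0001 F [ 0.3  0.4 -0.4]
R
 [[-4.1e-03  1.0e+00 -1.0e-04]
 [-2.0e-03 -1.0e-04 -1.0e+00]
 [-1.0e+00 -4.1e-03  2.0e-03]]
shift [ -2.9 227.7 586.3] shift after turn [ -3.2 227.7 586.3] rot [-0.0001  0.002   0.0041]
```

View pics/s12.png

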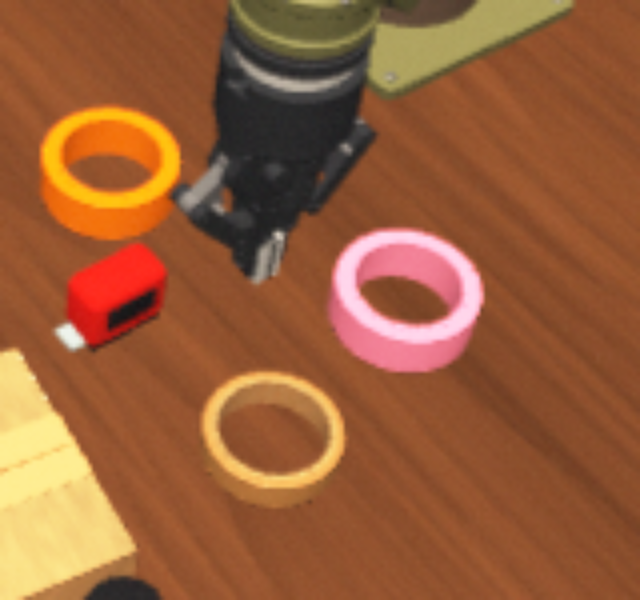

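```bash
python3 -c "
from h import *
def at_y(uv,y):
    a=ray('scene',uv,0)[0];b=ray('scene',uv,.1)[0];k=(y-a[1])/(b[1]-a[1]);return a+k*(b-a)
f=lambda u,v,u0,v0:(u/4+u0-.4,v/4+v0-.4)
print('s11 inner',at_y(f(260,318,320,180),.3135),'outer',at_y(f(199,350,320,180),.3135))
print('s12 tip',at_y(f(262,280,320,150),.3118))
print('s2 outer',at_y(f(230,150,200,60),-.327),'inner',at_y(f(260,132,200,60),-.327))
get=get_image
for n in('scene','top'):
    im=get(n)[:,:,::-1].copy();cv2.imwrite('pics/%s13.png'%n,im);hsv=cv2.cvtColor(im,cv2.COLOR_BGR2HSV)
    m=((hsv[...,2]>(190 if n=='scene' else 165))&(hsv[...,0]<25)&(hsv[...,1]>60)).astype(np.uint8)*255
    u,v=(388,257) if n=='scene' else (218,240)
    s=np.zeros_like(m);s[v-30:v+30,u-30:u+30]=m[v-30:v+30,u-30:u+30]
    cs,hi=cv2.findContours(s,cv2.RETR_CCOMP,cv2.CHAIN_APPROX_NONE)
    for c in cs:
        if len(c)>60: print(n,len(c),*fitc(ray(n,c[:,0],.024)))
"
```

```text
s11 inner [0.39433921 0.3135     0.02001761] outer [0.44454435 0.3135     0.02195627]
s12 tip [0.41864093 0.3118     0.19595048]
s2 outer [ 0.4271141  -0.327       0.15356103] inner [ 0.39985424 -0.327       0.16065745]
scene 91 [0.38466437 0.31399281] 0.04610897706190877
scene 74 [0.38371219 0.31340604] 0.0378602521082569
```

View pics/top13.png

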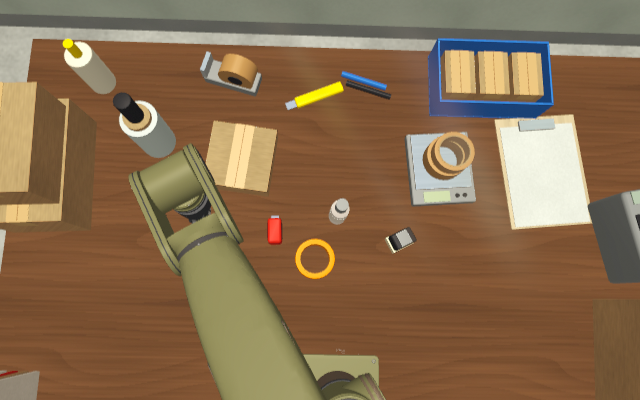

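```bash
python3 -m handwheel '[[0,0,0,0,0.002,0.003,20],[0,0,0,0,0,0,45],[0,0,0,0,0,0,45],[40,1,-1,0,0,0,45],[50,0,0,0,0,0,45],[50,0,0,0,0,0,45],[28,0,0,0,0,0,45],[8,0,0,0,0,0,45],[0,0,0,0,0,0,45],[0,0,0,0,0,0,45]]' 40; python3 -m handwheel '[[3,0,0,0,0,0,45],[0,0,0,0,0,0,45]]';python3 -m handwheel '[[3,0,0,0,0,0,45],[0,0,0,0,0,0,45]]';python3 -c "
from h import *
plan([.428,.313,.012],0)
cv2.imwrite('pics/s14.png',cv2.resize(get_image('scene')[200:300,330:460,::-1],None,fx=6,fy=6))"
```

```text
clock: 25.95
tcp_pos: [0.4294, 0.3144, 0.0348]
tcp_rot: [0.5, 0.502, 0.5, -0.498]
wrist_force: [-0.9, 0.4, -0.6]
gripper_width: 0.0384
clock: 26.2
tcp_pos: [0.4282, 0.3138, 0.0303]
tcp_rot: [0.5, 0.501, 0.5, -0.499]
wrist_force: [0.4, 0.1, 0.1]
gripper_width: 0.0387
clock: 26.45
tcp_pos: [0.4278, 0.3135, 0.0265]
tcp_rot: [0.5, 0.501, 0.5, -0.499]
wrist_force: [0.5, 0.0, -0.7]
gripper_width: 0.0387
t 26.45 p [0.4278 0.3135 0.0265] w 0.0387 F [ 0.5  0.  -0.7]
R
 [[ 0.0012  1.     -0.    ]
 [ 0.0013 -0.     -1.    ]
 [-1.      0.0012 -0.0013]]
shift [14.5  0.2  0.5] shift after turn [14.5  0.2  0.5] rot [-0.     -0.0013 -0.0012]
```

View pics/s14.png

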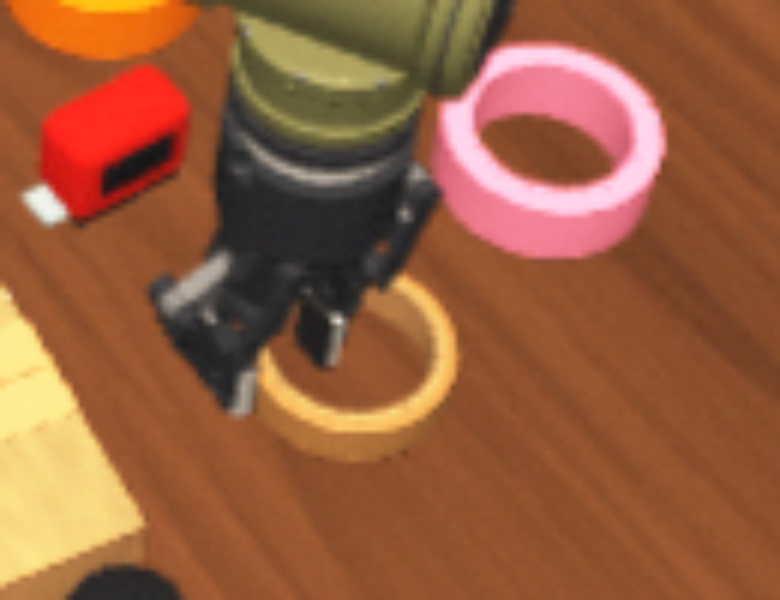

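```bash
for i in 1; do python3 -m handwheel '[[3,0,0,0,0,0,45],[0,0,0,0,0,0,45]]';python3 -m handwheel '[[3,0,0,0,0,0,45],[0,0,0,0,0,0,45]]'; done; python3 -c "
from h import *
cv2.imwrite('pics/s15.png',cv2.resize(get_image('scene')[200:300,330:460,::-1],None,fx=6,fy=6))"
```

```text
clock: 26.75
tcp_pos: [0.4278, 0.3135, 0.0235]
tcp_rot: [0.5, 0.501, 0.5, -0.499]
wrist_force: [-0.0, 0.1, -0.5]
gripper_width: 0.0379
clock: 27.0
tcp_pos: [0.4278, 0.3135, 0.0205]
tcp_rot: [0.5, 0.501, 0.5, -0.499]
wrist_force: [0.9, 0.0, 0.2]
gripper_width: 0.0385
```

View pics/s15.png

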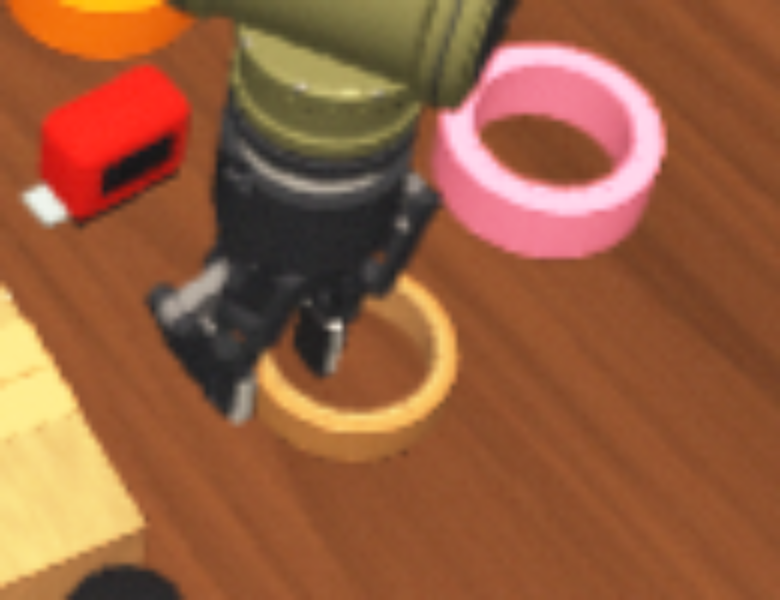

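```bash
python3 -m handwheel '[[3,0,0,0,0,0,45],[0,0,0,0,0,0,45]]';python3 -m handwheel '[[2.5,0,0,0,0,0,45],[0,0,0,0,0,0,45]]'; python3 -m handwheel '[[2,0,0,0,0,0,45],[0,0,0,0,0,0,45]]'
```

```text
clock: 27.3
tcp_pos: [0.4278, 0.3135, 0.0175]
tcp_rot: [0.5, 0.501, 0.5, -0.499]
wrist_force: [-0.3, 0.7, -0.6]
gripper_width: 0.0384
clock: 27.55
tcp_pos: [0.4279, 0.3135, 0.0151]
tcp_rot: [0.5, 0.501, 0.5, -0.499]
wrist_force: [-0.5, -0.3, 0.1]
gripper_width: 0.0385
clock: 27.8
tcp_pos: [0.4279, 0.3136, 0.0131]
tcp_rot: [0.5, 0.501, 0.5, -0.499]
wrist_force: [0.4, -0.9, 0.2]
gripper_width: 0.039
```

```bash
python3 -m handwheel '[[0,0,0,0,0,0,30],[0,0,0,0,0,0,20],[0,0,0,0,0,0,20]]' 40; python3 -m handwheel '[[0,0,0,0,0,0,0],[0,0,0,0,0,0,0],[0,0,0,0,0,0,0],[0,0,0,0,0,0,0]]' 40;python3 -c "
from h import *
cv2.imwrite('pics/s16.png',cv2.resize(get_image('scene')[200:300,330:460,::-1],None,fx=6,fy=6))"
```

```text
clock: 28.18
tcp_pos: [0.4281, 0.3137, 0.0134]
tcp_rot: [0.5, 0.501, 0.5, -0.499]
wrist_force: [-0.6, 0.8, -0.7]
gripper_width: 0.0172
clock: 28.68
tcp_pos: [0.4282, 0.3138, 0.0135]
tcp_rot: [0.5, 0.501, 0.5, -0.499]
wrist_force: [-1.0, -0.8, 1.3]
gripper_width: 0.0089
```

View pics/s16.png

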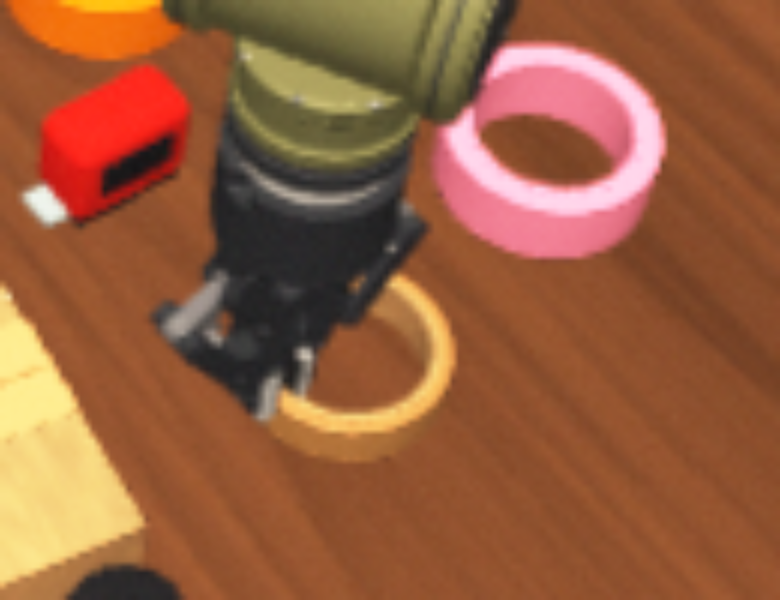

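```bash
python3 -m handwheel '[[-10,0,0,0,0,0,0],[-25,0,0,0,0,0,0],[-45,0,0,0,0,0,0],[-50,0,0,0,0,0,0],[-50,0,0,0,0,0,0],[-35,0,0,0,0,0,0],[-10,0,0,0,0,0,0],[0,0,0,0,0,0,0],[0,0,0,0,0,0,0],[0,0,0,0,0,0,0]]'; python3 -c "
from h import *
plan([.6535,-.2745,.23],0)
cv2.imwrite('pics/s17.png',cv2.resize(get_image('scene')[140:300,320:480,::-1],None,fx=3,fy=3))"
```

```text
clock: 29.98
tcp_pos: [0.4268, 0.3128, 0.2361]
tcp_rot: [-0.5, -0.5, -0.5, 0.5]
wrist_force: [-0.5, -0.0, -0.8]
gripper_width: 0.0088
t 29.98 p [0.4268 0.3128 0.2361] w 0.0088 F [-0.5 -0.  -0.8]
R
 [[-1.3e-03  1.0e+00 -0.0e+00]
 [-1.0e-04 -0.0e+00 -1.0e+00]
 [-1.0e+00 -1.3e-03  1.0e-04]]
shift [  5.9 226.7 587.3] shift after turn [  6.1 226.7 587.3] rot [-0.      0.0001  0.0013]
```

View pics/s17.png

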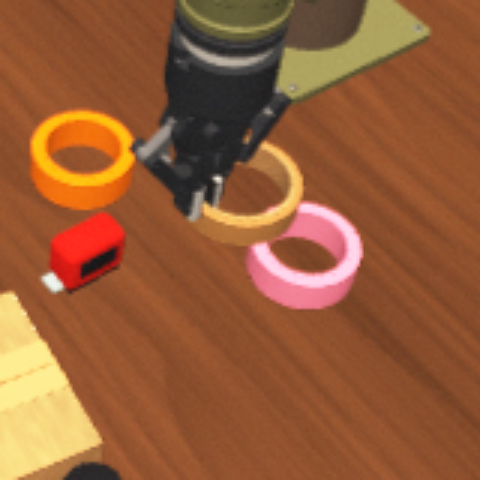

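```bash
python3 -m handwheel '[[0,8,20,0,0,0,0],[0,16,40,0,0,0,0],[0,20,52,0,0,0,0],[0,20,52,0,0,0,0],[0,20,52,0,0,0,0],[0,20,52,0,0,0,0],[0,20,52,0,0,0,0],[0,20,52,0,0,0,0],[0,20,52,0,0,0,0],[0,20,52,0,0,0,0]]'; python3 -m handwheel '[[0,20,52,0,0,0,0],[0,15,40,0,0,0,0],[0,7,20,0,0,0,0],[0,0,0,0,0,0,0],[0,0,0,0,0,0,0],[0,0,0,0,0,0,0]]'; python3 -c "
from h import *
plan([.653,-.276,.14],0)
cv2.imwrite('pics/s18.png',cv2.resize(get_image('scene')[30:190,140:300,::-1],None,fx=3,fy=3))"
```

```text
clock: 31.28
tcp_pos: [0.6119, -0.1644, 0.2369]
tcp_rot: [0.5, 0.501, 0.5, -0.499]
wrist_force: [1.4, 0.3, -1.4]
gripper_width: 0.0085
clock: 32.02
tcp_pos: [0.6536, -0.2732, 0.238]
tcp_rot: [0.5, 0.501, 0.5, -0.499]
wrist_force: [0.7, -1.2, -0.7]
gripper_width: 0.0085
t 32.02 p [ 0.6536 -0.2732  0.238 ] w 0.0085 F [ 0.7 -1.2 -0.7]
R
 [[ 0.0019  1.      0.0016]
 [ 0.0019  0.0016 -1.    ]
 [-1.      0.0019 -0.0019]]
shift [98.  -0.8  3. ] shift after turn [98.  -0.6  2.8] rot [ 0.0016 -0.0019 -0.0019]
```

View pics/s18.png

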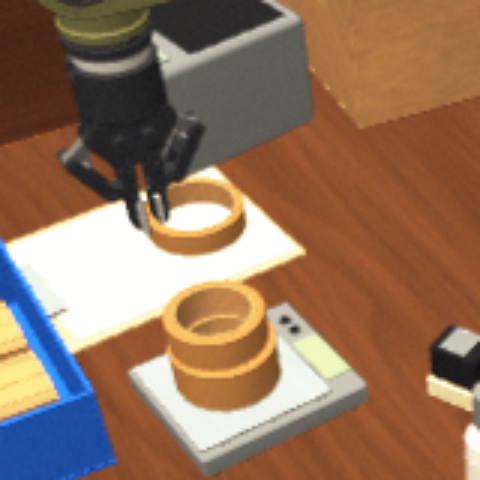

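```bash
python3 -m handwheel '[[20,0,2,0.0015,-0.002,-0.002,0],[30,0,0,0,0,0,0],[25,0,0,0,0,0,0],[14,0,0,0,0,0,0],[6,0,0,0,0,0,0],[2,0,0,0,0,0,0],[0,0,0,0,0,0,0],[0,0,0,0,0,0,0],[0,0,0,0,0,0,0]]'; python3 -c "
from h import *
plan([.653,-.276,.1335],0)
cv2.imwrite('pics/s19.png',cv2.resize(get_image('scene')[90:190,170:270,::-1],None,fx=6,fy=6))"
```

```text
clock: 33.2
tcp_pos: [0.6539, -0.2769, 0.1415]
tcp_rot: [-0.5, -0.5, -0.499, 0.5]
wrist_force: [-0.1, -0.5, -0.8]
gripper_width: 0.0085
t 33.2 p [ 0.6539 -0.2769  0.1415] w 0.0085 F [-0.1 -0.5 -0.8]
R
 [[ 8.0e-04  1.0e+00 -1.6e-03]
 [-9.0e-04 -1.6e-03 -1.0e+00]
 [-1.0e+00  8.0e-04  9.0e-04]]
shift [ 8.  -1.  -0.9] shift after turn [ 8.  -0.9 -0.9] rot [-0.0016  0.0009 -0.0008]
```

View pics/s19.png

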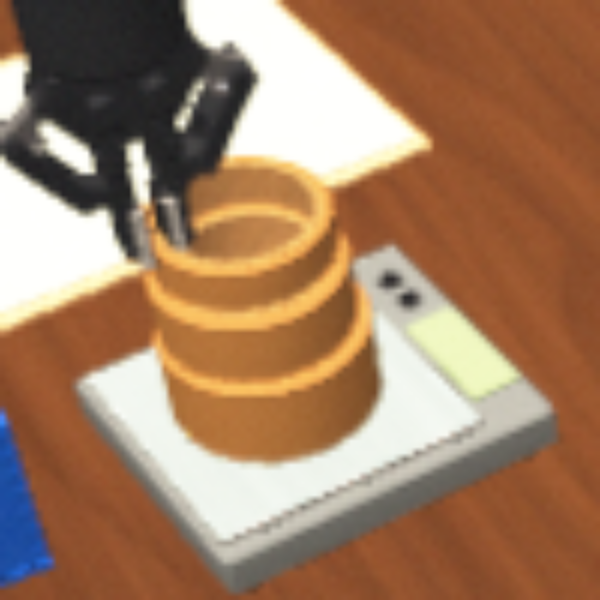

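```bash
python3 -c "
from h import *
g=lambda L:np.array(L)/6+[170-.42,90-.42]
print(fitc(ray('scene',g([(335,210),(328,185),(302,166),(255,157),(200,274),(250,271),(300,252),(160,262)]),.152)))
print('mid',fitc(ray('scene',g([(352,255),(345,238),(340,280),(300,312),(250,327),(190,323),(150,300)]),.12)))
"
python3 -m handwheel '[[4,-1,-0.5,0,0,0,0],[2.5,0,0,0,0,0,0],[1,0,0,0,0,0,0],[0,0,0,0,0,0,0],[0,0,0,0,0,0,0]]'; python3 -m handwheel '[[0.8,0,0,0,0,0,0],[0.5,0,0,0,0,0,0],[0,0,0,0,0,0,0]]'
```

```text
(array([ 0.61212756, -0.27688463]), np.float64(0.046913508006088636))
mid (array([ 0.61149938, -0.28099705]), np.float64(0.052135053898891906))
clock: 33.88
tcp_pos: [0.6527, -0.2762, 0.1335]
tcp_rot: [-0.5, -0.5, -0.5, 0.5]
wrist_force: [-1.5, 1.6, 2.5]
gripper_width: 0.0087
clock: 34.25
tcp_pos: [0.6531, -0.2763, 0.1335]
tcp_rot: [0.5, 0.5, 0.499, -0.5]
wrist_force: [-2.6, 1.7, 5.6]
gripper_width: 0.0089
```

```bash
python3 -m handwheel '[[0,0,0,0,0,0,10],[0,0,0,0,0,0,20],[0,0,0,0,0,0,30],[0,0,0,0,0,0,35],[0,0,0,0,0,0,35],[-15,0,0,0,0,0,35],[-30,0,0,0,0,0,40],[-45,0,0,0,0,0,45],[-40,0,0,0,0,0,55],[-10,0,0,0,0,0,65]]'; python3 -m handwheel '[[0,-15,-20,0,0,0,70],[0,-28,-40,0,0,0,70],[0,-35,-50,0,0,0,70],[0,-35,-50,0,0,0,70],[0,-35,-50,0,0,0,70],[0,-28,-40,0,0,0,70],[0,-15,-20,0,0,0,70],[0,-2,-9,0,0,0,70],[0,0,0,0,0,0,70],[0,0,0,0,0,0,70]]';python3 -c "
from h import *
plan([.460,.004,.2],0)
im=get_image('top')[:,:,::-1].copy();cv2.imwrite('pics/t20f.png',im)
cv2.imwrite('pics/t20.png',cv2.resize(im[100:220,310:500],None,fx=4,fy=4))
cv2.imwrite('pics/s20.png',cv2.resize(get_image('scene')[60:220,170:330,::-1],None,fx=4,fy=4)[:600])
"
```

```text
clock: 35.5
tcp_pos: [0.6542, -0.2769, 0.2779]
tcp_rot: [0.502, 0.501, 0.497, -0.5]
wrist_force: [-0.1, -0.0, -0.1]
gripper_width: 0.0554
clock: 36.75
tcp_pos: [0.4606, 0.0025, 0.2716]
tcp_rot: [-0.499, -0.5, -0.5, 0.501]
wrist_force: [-0.3, -0.3, 0.8]
gripper_width: 0.0598
t 36.75 p [0.4606 0.0025 0.2716] w 0.0598 F [-0.3 -0.3  0.8]
R
 [[-8.0e-04  1.0e+00 -2.2e-03]
 [-5.0e-04 -2.2e-03 -1.0e+00]
 [-1.0e+00 -8.0e-04  5.0e-04]]
shift [71.6 -0.5 -1.5] shift after turn [71.6 -0.6 -1.5] rot [-0.0022  0.0005  0.0008]
```

View pics/t20.png

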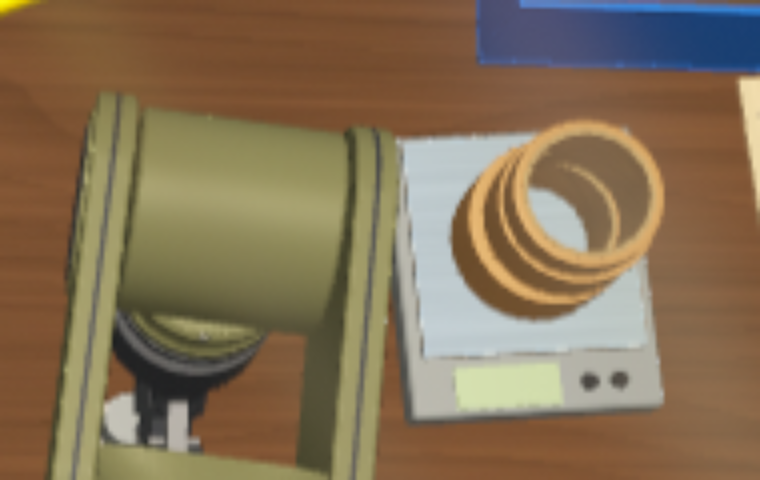

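View pics/s20.png

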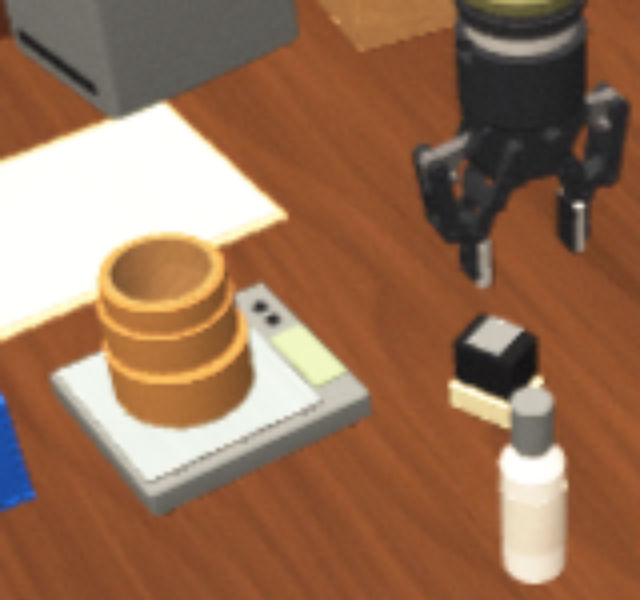

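```bash
python3 -c "
from h import *
f=lambda L:np.array(L)/4+[310-.4,100-.4]
print('nar top',fitc(ray('top',f([(513,195),(588,119),(664,196),(592,268),(535,140),(535,248),(645,148)]),.144)))
g=lambda L:np.array(L)/4+[170-.4,60-.4]
print('nar scene',fitc(ray('scene',g([(97,283),(110,250),(150,235),(190,233),(225,253),(230,275),(205,300),(165,312),(120,305)]),.144)))
"

```

```text
nar top (array([ 0.61030693, -0.27927573]), np.float64(0.047326631239749))
nar scene (array([ 0.60924012, -0.27504132]), np.float64(0.04798373258313299))
```

```bash
python3 -m handwheel '[[25,0,-1.5,-0.002,0,0.001,70],[35,0,0,0,0,0,70],[30,0,0,0,0,0,70],[20,0,0,0,0,0,70],[12,0,0,0,0,0,70],[5,0,0,0,0,0,70],[0,0,0,0,0,0,70],[0,0,0,0,0,0,70],[0,0,0,0,0,0,70]]' 30; python3 -c "
from h import *
plan([.460,.004,.143],0)
cv2.imwrite('pics/s21.png',cv2.resize(get_image('scene')[120:220,250:350,::-1],None,fx=6,fy=6))
"
```

```text
clock: 37.98
tcp_pos: [0.4607, 0.0046, 0.1457]
tcp_rot: [0.501, 0.5, 0.499, -0.499]
wrist_force: [0.4, -0.2, 0.5]
gripper_width: 0.0596
t 37.98 p [0.4607 0.0046 0.1457] w 0.0596 F [ 0.4 -0.2  0.5]
R
 [[ 2.3e-03  1.0e+00  6.0e-04]
 [-5.0e-04  6.0e-04 -1.0e+00]
 [-1.0e+00  2.3e-03  5.0e-04]]
shift [ 2.7 -0.7  0.6] shift after turn [ 2.7 -0.7  0.6] rot [ 0.0006  0.0005 -0.0023]
```

View pics/s21.png

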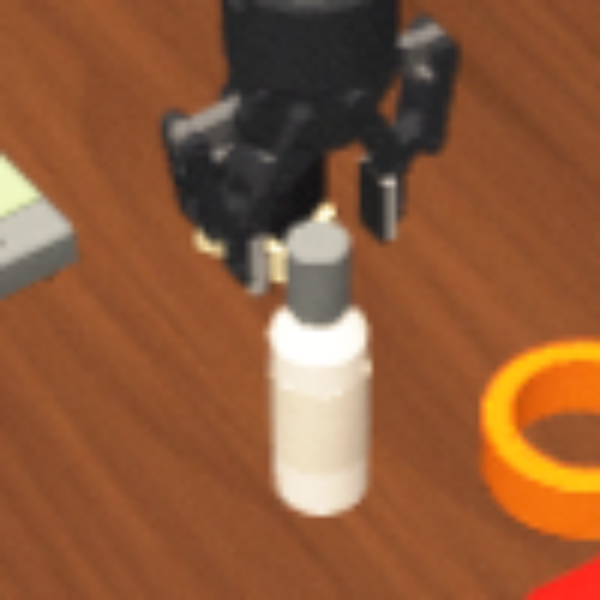

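```bash
python3 -m handwheel '[[6,-0.5,0.5,0,0,-0.002,70],[6,0,0,0,0,0,70],[2,0,0,0,0,0,70],[0,0,0,0,0,0,50],[0,0,0,0,0,0,50],[0,0,0,0,0,0,50]]' 30; python3 -c "
from h import *
plan([.460,.004,.143],0)
cv2.imwrite('pics/s22.png',cv2.resize(get_image('scene')[120:220,250:350,::-1],None,fx=6,fy=6))
"
```

```text
clock: 38.78
tcp_pos: [0.4598, 0.0041, 0.1311]
tcp_rot: [0.5, 0.5, 0.5, -0.5]
wrist_force: [0.8, -0.2, 0.4]
gripper_width: 0.0427
t 38.77 p [0.4598 0.0041 0.1311] w 0.0427 F [ 0.8 -0.2  0.4]
R
 [[-8.e-04  1.e+00  5.e-04]
 [-4.e-04  5.e-04 -1.e+00]
 [-1.e+00 -8.e-04  4.e-04]]
shift [-11.9   0.1   0.1] shift after turn [-11.9   0.2   0.1] rot [0.0005 0.0004 0.0008]
```

View pics/s22.png

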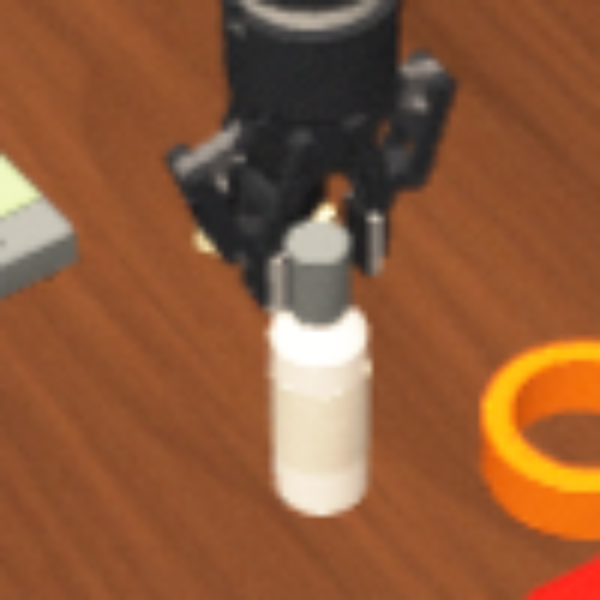

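The fingers now bracket the cap: tips at zoom (268,308) and (375,275), about 32 mm below the cap top. I'll close and lift.

```bash
python3 -m handwheel '[[0,0,0,0,0,0,35],[0,0,0,0,0,0,0],[0,0,0,0,0,0,0],[0,0,0,0,0,0,0],[0,0,0,0,0,0,0]]' 45; python3 -m handwheel '[[-5,0,0,0,0,0,0],[-15,0,0,0,0,0,0],[-30,0,0,0,0,0,0],[-40,0,0,0,0,0,0],[-45,0,0,0,0,0,0],[-40,0,0,0,0,0,0],[-10,0,0,0,0,0,0],[0,0,0,0,0,0,0],[0,0,0,0,0,0,0],[0,0,0,0,0,0,0]]'; python3 -c "
from h import *
plan([.611,-.2755,.316],0)
cv2.imwrite('pics/s23.png',cv2.resize(get_image('scene')[40:220,220:380,::-1],None,fx=3,fy=3))
"
```

```text
clock: 39.45
tcp_pos: [0.4599, 0.0041, 0.1312]
tcp_rot: [0.5, 0.5, 0.5, -0.5]
wrist_force: [-0.2, -1.0, 2.7]
gripper_width: 0.0288
clock: 40.7
tcp_pos: [0.4592, 0.0042, 0.3137]
tcp_rot: [0.499, 0.499, 0.501, -0.501]
wrist_force: [-0.1, 0.4, -1.1]
gripper_width: 0.0288
t 40.7 p [0.4592 0.0042 0.3137] w 0.0288 F [-0.1  0.4 -1.1]
R
 [[-4.8e-03  1.0e+00  5.0e-04]
 [ 0.0e+00  5.0e-04 -1.0e+00]
 [-1.0e+00 -4.8e-03 -0.0e+00]]
shift [ -3.  151.7 279.8] shift after turn [ -2.3 151.8 279.7] rot [ 0.0005 -0.      0.0048]
```

View pics/s23.png

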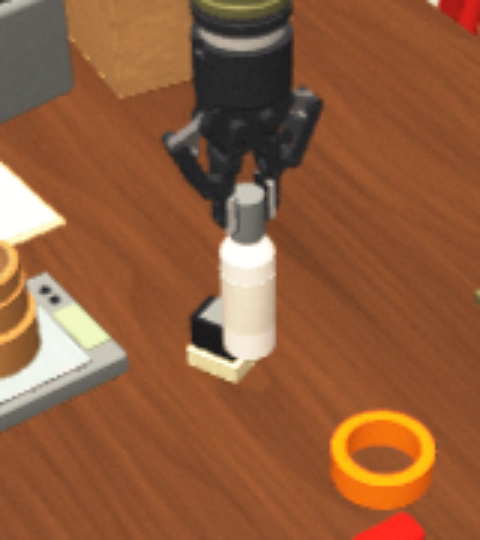

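```bash
python3 -m handwheel '[[0,8,14,0,0,0,0],[0,16,28,0,0,0,0],[0,22,42,0,0,0,0],[0,25,45,0,0,0,0],[0,25,45,0,0,0,0],[0,22,42,0,0,0,0],[0,16,30,0,0,0,0],[0,12,22,0,0,0,0],[0,6,12,0,0,0,0],[0,0,0,0,0,0,0]]'; python3 -m handwheel '[[0,0,0,0,0,0,0],[0,0,0,0,0,0,0]]'; python3 -c "
from h import *
plan([.611,-.2755,.2],0)
im=get_image('top')[:,:,::-1].copy()
cv2.imwrite('pics/t24.png',cv2.resize(im[100:220,380:500],None,fx=4,fy=4))
cv2.imwrite('pics/s24.png',cv2.resize(get_image('scene')[20:190,150:290,::-1],None,fx=4,fy=4)[80:680])
"
```

```text
clock: 42.0
tcp_pos: [0.612, -0.2767, 0.315]
tcp_rot: [-0.499, -0.5, -0.501, 0.501]
wrist_force: [-0.6, 0.4, -1.9]
gripper_width: 0.0288
clock: 42.25
tcp_pos: [0.6119, -0.275, 0.3162]
tcp_rot: [0.5, 0.499, 0.5, -0.5]
wrist_force: [-1.0, 0.3, -2.0]
gripper_width: 0.0286
t 42.25 p [ 0.6119 -0.275   0.3162] w 0.0286 F [-1.   0.3 -2. ]
R
 [[-8.0e-04  1.0e+00  1.3e-03]
 [-4.0e-04  1.3e-03 -1.0e+00]
 [-1.0e+00 -8.0e-04  4.0e-04]]
shift [116.2  -0.8   0.5] shift after turn [116.2  -0.9   0.5] rot [0.0013 0.0004 0.0008]
```

View pics/s24.png

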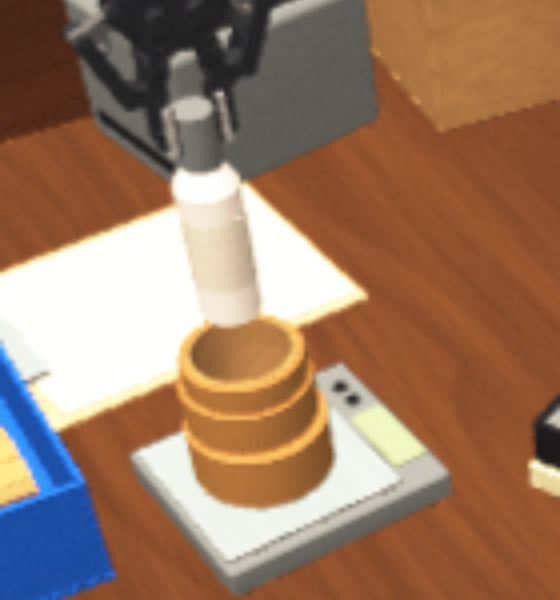

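View pics/t24.png

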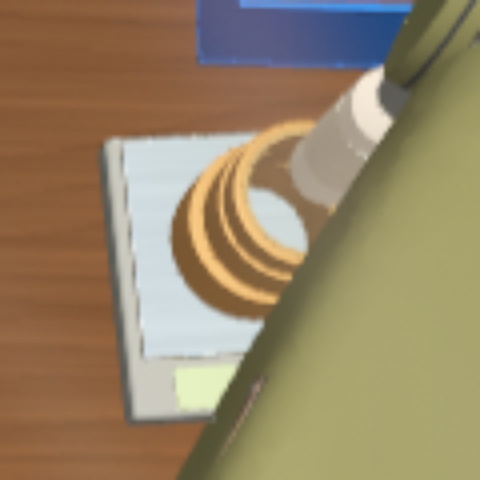

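```bash
python3 -c "
from h import *
for n,u0,v0,s in(('scene',150,40,4),('top',380,100,4)):
  for y in(-.275,-.279):
    P=[[.6115,y,.185],[.6115,y,.29],[.6115,y,.347],[.611,-.279,.144]]
    print(n,y,((proj(n,P)-[u0,v0]+.5)*s).round(0).tolist())
"

```

```text
scene -0.275 [[232.0, 308.0], [206.0, 183.0], [191.0, 108.0], [240.0, 349.0]]
scene -0.279 [[230.0, 305.0], [204.0, 180.0], [188.0, 106.0], [240.0, 349.0]]
top -0.275 [[324.0, 171.0], [390.0, 108.0], [432.0, 69.0], [308.0, 193.0]]
top -0.279 [[331.0, 171.0], [398.0, 109.0], [440.0, 69.0], [308.0, 193.0]]
```

The base is seen at zoom (231,309) and cap top at (193,110). An upright bottle would project to (232,308) and (191,108), so it is upright and over the bore. I'll lower it.

```bash
python3 -m handwheel '[[10,-0.8,0,0,0,0,0],[20,0,0,0,0,0,0],[20,0,0,0,0,0,0],[10,0,0,0,0,0,0],[0,0,0,0,0,0,0],[0,0,0,0,0,0,0]]'; python3 -c "
from h import *
plan([.611,-.2755,.1672],0)
im=get_image('top')[:,:,::-1].copy()
cv2.imwrite('pics/t25.png',cv2.resize(im[100:220,380:500],None,fx=4,fy=4))
cv2.imwrite('pics/s25.png',cv2.resize(get_image('scene')[40:190,150:290,::-1],None,fx=4,fy=4))
"
```

```text
clock: 43.1
tcp_pos: [0.6115, -0.276, 0.2566]
tcp_rot: [0.5, 0.5, 0.5, -0.5]
wrist_force: [-0.6, -0.5, -1.1]
gripper_width: 0.0288
t 43.1 p [ 0.6115 -0.276   0.2566] w 0.0288 F [-0.6 -0.5 -1.1]
R
 [[-1.e-04  1.e+00  5.e-04]
 [-9.e-04  5.e-04 -1.e+00]
 [-1.e+00 -1.e-04  9.e-04]]
shift [89.4 -0.5 -0.6] shift after turn [89.4 -0.5 -0.5] rot [0.0005 0.0009 0.0001]
```

View pics/s25.png

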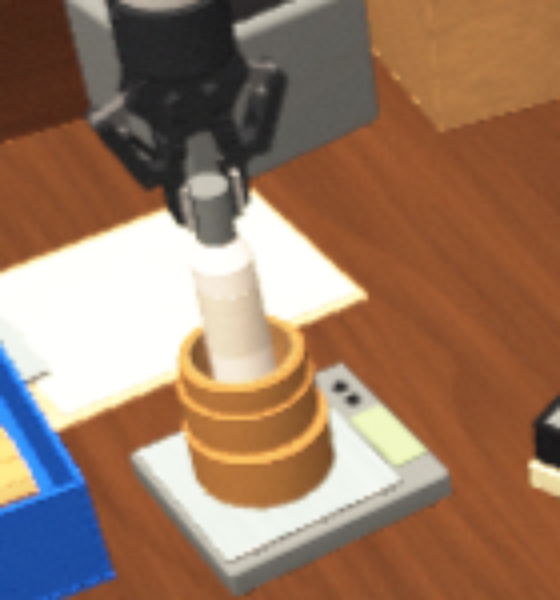

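View pics/t25.png

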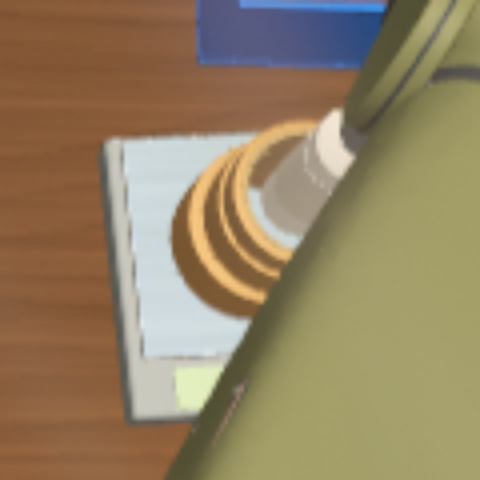

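The bottle enters the bore without touching; its base is inside at zoom (240,370). I'll continue down.

```bash
python3 -m handwheel '[[10,0,0,0,0,0,0],[18,0,0,0,0,0,0],[20,0,0,0,0,0,0],[16,0,0,0,0,0,0],[10,0,0,0,0,0,0],[6,0,0,0,0,0,0],[3,0,0,0,0,0,0],[0,0,0,0,0,0,0],[0,0,0,0,0,0,0]]'; python3 -m handwheel '[[2,0,0,0,0,0,0],[1,0,0,0,0,0,0],[0,0,0,0,0,0,0],[0,0,0,0,0,0,0]]'
```

```text
clock: 44.32
tcp_pos: [0.6114, -0.276, 0.1736]
tcp_rot: [0.5, 0.5, 0.5, -0.5]
wrist_force: [0.7, -0.1, -1.1]
gripper_width: 0.0289
clock: 44.82
tcp_pos: [0.6111, -0.2758, 0.1698]
tcp_rot: [0.5, 0.499, 0.5, -0.5]
wrist_force: [0.2, -0.2, -1.6]
gripper_width: 0.0285
```

```bash
python3 -m handwheel '[[1.5,0,0,0,0,0,0],[1,0,0,0,0,0,0],[0,0,0,0,0,0,0],[0,0,0,0,0,0,0]]'; python3 -m handwheel '[[0.5,0,0,0,0,0,0],[0.5,0,0,0,0,0,0],[0,0,0,0,0,0,0],[0,0,0,0,0,0,0]]'
```

```text
clock: 45.32
tcp_pos: [0.6111, -0.2758, 0.1673]
tcp_rot: [0.5, 0.499, 0.5, -0.5]
wrist_force: [-0.6, 0.0, -1.5]
gripper_width: 0.0287
clock: 45.82
tcp_pos: [0.6113, -0.276, 0.1673]
tcp_rot: [-0.5, -0.5, -0.5, 0.5]
wrist_force: [-2.5, -0.1, 6.5]
gripper_width: 0.0288
```

Contact with the plate at the expected height (0.1673). I'll release slowly and retreat.

```bash
python3 -m handwheel '[[0,0,0,0,0,0,38],[0,0,0,0,0,0,45],[0,0,0,0,0,0,55],[0,0,0,0,0,0,65],[0,0,0,0,0,0,65],[-15,0,0,0,0,0,65],[-30,0,0,0,0,0,65],[-45,0,0,0,0,0,65],[-45,0,0,0,0,0,65],[0,0,0,0,0,0,65]]'; python3 -m handwheel '[[0,-15,-30,0,0,0,65],[0,-20,-50,0,0,0,65],[0,-20,-50,0,0,0,65],[0,-20,-50,0,0,0,65],[0,-15,-30,0,0,0,65],[0,0,0,0,0,0,65],[0,0,0,0,0,0,65]]';python3 -c "
from h import *
im=get_image('top')[:,:,::-1].copy();sc=get_image('scene')[:,:,::-1].copy()
cv2.imwrite('pics/t26f.png',im);cv2.imwrite('pics/s26f.png',sc)
cv2.imwrite('pics/t26.png',cv2.resize(im[100:220,380:500],None,fx=4,fy=4))
cv2.imwrite('pics/s26.png',cv2.resize(sc[70:190,160:280],None,fx=5,fy=5))
"
```

```text
clock: 47.08
tcp_pos: [0.6133, -0.2769, 0.3093]
tcp_rot: [0.504, 0.501, 0.496, -0.499]
wrist_force: [-0.0, 0.9, -0.2]
gripper_width: 0.0555
clock: 47.95
tcp_pos: [0.5212, -0.0662, 0.3014]
tcp_rot: [-0.5, -0.499, -0.5, 0.5]
wrist_force: [0.2, -0.8, 0.4]
gripper_width: 0.0556
```

View pics/s26.png

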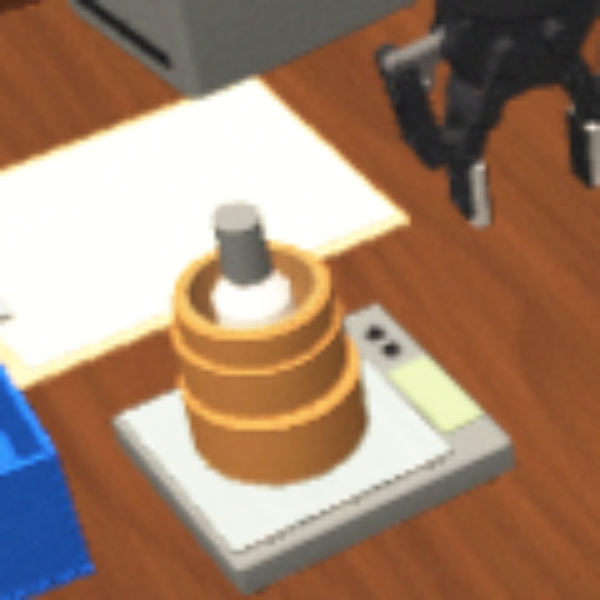

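View pics/t26.png

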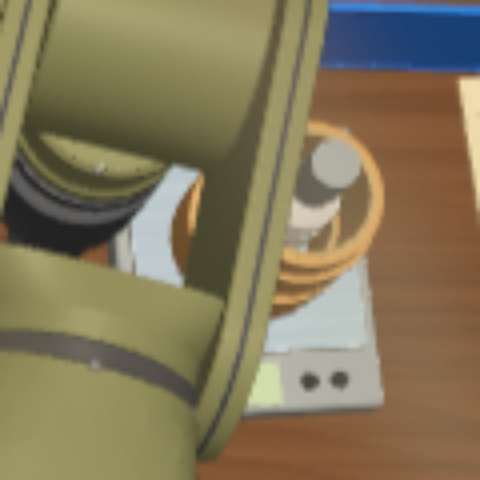

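View pics/s26f.png

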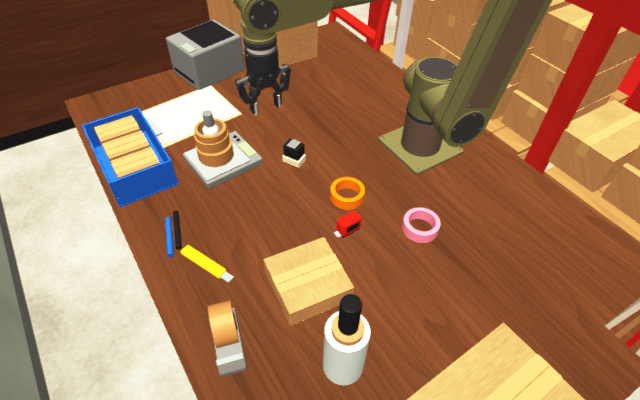

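```bash
python3 -c "
from h import *
print('cap scene',ray('scene',(238/5+160-.4,217/5+70-.4),.198),'top',ray('top',(336/4+380-.4,162/4+100-.4),.198))
g=lambda L:np.array(L)/5+[160-.4,70-.4]
print('nar scene',fitc(ray('scene',g([(172,305),(185,270),(220,247),(290,242),(325,262),(332,285),(310,315),(260,336),(200,332)]),.144)))
"
```

```text
cap scene [[ 0.61075535 -0.27330549  0.198     ]] top [[ 0.61251627 -0.27780898  0.198     ]]
nar scene (array([ 0.61005667, -0.27691079]), np.float64(0.046357411087442464))
```

The cap top lies on its expected height plane within 4 mm of the roll axes in both views. The bottle stands upright, nothing else has moved, and the gripper is clear, so I'll hand in.

```bash
python3 -c "
from workcell import order
print(order.job_done())"
```

```text
the job is handed in; nothing more can be done
None
```

The tape kit is built on the scale and handed in at about 48 s: wide, middle and narrow rolls stacked flat, with the glue bottle standing upright in the cores on the plate.

**Missed grasp:** the first try at the narrow roll closed above it, because the fingertips reach less far past the TCP than the stated 22 mm. The roll did not move; I went lower by feel and took it on the second try.

**Last checks (top camera unless noted; tolerances in brackets):**

| Check | Measured offset | Tolerance |
|---|---|---|
| Wide roll from plate centre | about 4–5 mm | 15 mm |
| Middle roll from wide roll | about 5 mm | 12 mm |
| Narrow roll from middle roll | about 2 mm top view, 3–4 mm scene view | 12 mm |
| Bottle cap from wide roll axis | about 4 mm | 30 mm |

- **Heights:** when each roll or the bottle was set down, the wrist force rose at the expected height.
- **Disagreement:** the two cameras differ by about 3–4 mm in y throughout.
- **Bystanders and look-alikes:** the carton, stamp, tape measure, stretch film and coloured rolls look unmoved in the last scene picture; I did not measure them again.

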